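# Fasten the service cover of a sanding machine's control console

## Robot

A 7-joint arm with a two-finger parallel gripper is mounted at the origin on the work surface. World frame = base frame: x ahead of the robot, y to its left, z up, the work surface at z = 0. Lengths are in m, angles in degrees, forces in N, time in s.
With the tool pointing down it reaches from about 0.425 to 0.875 m from the base axis. Payload 4.7 kg.
Tool frame: the origin (TCP) lies at the very end of the fingers, on their centre line; the grasp point (between the pads) lies 19 mm behind it; z points along the fingers, y is the line along which they close (so a half turn about z gives the same grasp; the last joint's range is limited). The gripper opens to 87 mm and grips with 3 to 60 N. Pads are 19 mm wide; open, the fingers measure 117 mm over their backs; the gripper's body (75 mm by 190 mm) begins 51 mm behind the grasp point.
Start: joints at [-72.187, 18.392, -4.016, 83.108, 1.295, 78.541, -3.26], TCP at [0.19, 0.622, 0.223] pointing down, gripper open.
Joint ranges: [-163.93, 163.93], [-17.29, 119.83], [-79.2, 71.16], [3.27, 140.29], [-89.18, 269.18], [5.43, 117.66], [-154.24, 154.24]. Speed limits (degrees/s): [147.25, 147.25, 180, 180, 180, 180, 180].

## Interface

Orientations are given as [roll, pitch, yaw] about the fixed x, y, z axes, in that order (R = Rz(yaw) Ry(pitch) Rx(roll)).
In Python, from cell import get_obs, cams, ticket, finder gives the robot as it stands.
- The arm moves only by the shell command python3 -m creep 'ROWS' [FORCE]. ROWS is text: rows parted by semicolons, each of 5 numbers parted by spaces: the shift along the world's x, y, z in m, then the turn about the world's z in degrees, then the finger opening in m, from 0 to 0.087. A call has 1 to 8 rows; each row shifts and turns the commanded pose from where the row before left it; what a row does not reach is not made up. A row lasts 1/8 s, in which the tool goes at most 62.5 mm and 10.7 degrees, less where a joint would pass 70% of its speed; a pose out of reach is approached as far as the arm can. A call with a gripper value outside its range is refused whole. The fingers move at their own pace and stop on an object; FORCE is the grip in N (left out, the last holds). Time passes only in rows, so rows that do not move let the fingers close. It gives the time, the measured TCP pose, the force, the opening and the grip force at its end, in the units of the state.
- get_obs(): the state, without advancing time (a new reading comes with each control period).
- cams.read_camera(name): name is "scene" or "top" or "wrist"; returns the picture (420x560x3 uint8, red, green, blue); there is no depth.
- cams.calibration(name): a dict with "fx", "fy", "cx", "cy" (pixels), "extrinsics" (4x4, takes a point from world to camera coordinates). Camera axes: x right, y down, z forward; pixel columns grow to the right and rows downward; lengths in m; the calibration is good to about 2 mm. A picture is of the moment at which its call begins: read the wrist's pose just before it. calibration takes no time and is no camera call; for the wrist camera it gives the pose at the moment of the call.
- ticket.sign_off(): hands the job in; it is judged then, once.
Trained networks look in the newest picture that a camera, given by its name, has taken for a name from the list of things; names that differ only in an ending like _2 or _b are one class to them, and where a whole thing is asked for, a point or a joint stands for the part that bears it (a point fixed in the world has none). Each returns a list of dicts, best first, with "p" (0 to 1); they miss things now and then, are a little off and sometimes report something else, mostly with a low value. They report only what shows in the picture. A call takes as long as a camera call. They do not tell look-alikes from the thing itself.
- finder.masks_of(name, camera): "mask" (420x560 bool, what is visible of it) and "xy" ([column, row] in pixels, amid what is visible of it).
- finder.tip_of(name, camera): "xy" ([column, row] in pixels: a listed point, or the origin of a listed thing).
The state is a dict: "time_s": time; "qpos": joint angles; "joint_velocities": joint speeds; "effort": joint torques, N m; "tool_pos": TCP position; "tool_rot": TCP orientation; "force": force on the tool from outside, world axes, zero at the start; "wrist_torque": the same for the moment, N m; "grip_width": finger opening in m; "grasp_force": force on a finger pad.
Only numpy, scipy, OpenCV 4.12 (cv2) and the standard library are available. Lean on these libraries where they do the work, as an engineer would, in place of code of your own. Each camera call takes 0.05 s, during which the arm holds its last target. There are 200 camera calls.

## Task

The cover of the green control console is held by three brass quarter-turn screws, all left loose: take the green-handled slot key from the wooden tool rack and, with the key alone, gently turn each screw clockwise as far as it goes, so that its slot lines up with its red marks. Then stand the key fully home in the free slot of the rack again and let go, without touching the console with the gripper and leaving everything else where it is.

Things in the scene. Friction and masses are not known exactly. Their poses are not given: they have to be found in the camera images.
- key: slot key, 151 mm long, 0.16 kg: steel blade 36 mm wide (x) x 5 mm thick (y) x 30 mm long, 14 mm round shaft, black guard 56 mm across at 70-76 mm above the tip, green square handle 26 x 26 mm from 76 to 151 mm. Origin: middle of the blade's tip; z along the shaft to the handle. It stands upright in one of the rack's long slots, the guard resting on the rack's top.
- rack: wooden tool rack, fixed, 200 (x) x 70 (y) x 80 mm high, origin under its centre. On its centre line: long slots at x = -55 and +55 mm and a round hole at 0. The key stands in one long slot, an orange-handled hex driver in the other, a bit tube in the round hole.
- rack_hole0 (a point): centre of the mouth (80 mm above the table) of the rack's long slot at x = -55 mm: 44 mm along the rack's x by 16 mm, 74 mm deep
- rack_hole2 (a point): centre of the mouth of the rack's other long slot at x = +55 mm: the same size
- console: green control console, fixed, 200 (x) x 250 (y) mm, origin under its centre, front at -x. Flat front deck 60 mm high, 90 mm deep; behind it a face slopes up at 30 deg to 124 mm at the rear edge. Screws: one on the deck, two on the slope 80 mm left and right of the middle. A black bow stands 41 mm off the slope between these; lamp and stop button, to 30 mm high, 85 mm beside the deck screw.
- screw_left_slot (a point): brass captive screw head, 52 mm across, 14 mm high, with a straight slot 11 mm wide and 10 mm deep right across it. On the sloping face, left (+y of the console): its axis leans 30 degrees from vertical to the console's front. The point lies on the axis at the slot's floor; z is the turning axis, outwards; x runs along the slot and turns with it.
- screw_right_slot (a point): brass captive screw head, 52 mm across, 14 mm high, with a straight slot 11 mm wide and 10 mm deep right across it. On the sloping face, right (-y of the console): its axis leans 30 degrees from vertical to the console's front. The point lies on the axis at the slot's floor; z is the turning axis, outwards; x runs along the slot and turns with it.
- screw_deck_slot (a point): brass captive screw head, 52 mm across, 14 mm high, with a straight slot 11 mm wide and 10 mm deep right across it. On the flat deck in front: its axis is vertical. The point lies on the axis at the slot's floor; z is the turning axis, outwards; x runs along the slot and turns with it.
- screw_left (a joint): turn of that screw (rad): 0 = fully tight, at its stop, slot in line with the two red marks beside it (the point's x axis then points straight up the slope, or on the deck to the console's rear); grows counter-clockwise (loose) to 1.55. Stiff, stays where it is left.
- screw_right (a joint): turn of that screw (rad): 0 = fully tight, at its stop, slot in line with the two red marks beside it (the point's x axis then points straight up the slope, or on the deck to the console's rear); grows counter-clockwise (loose) to 1.55. Stiff, stays where it is left.
- screw_deck (a joint): turn of that screw (rad): 0 = fully tight, at its stop, slot in line with the two red marks beside it (the point's x axis then points straight up the slope, or on the deck to the console's rear); grows counter-clockwise (loose) to 1.55. Stiff, stays where it is left.
- hex_driver: bystander: driver of the key's size and shape with an orange handle and a round tip, standing in the rack's other long slot; origin at its tip
- bit_tube: bystander: clear tube 20 mm across, 110 mm long with a blue cap, standing in the rack's round hole; origin under its foot
- glue_bottle: bystander: red glue bottle, 60 mm across, 170 mm tall; origin under its centre
- spray_can: bystander: spray can, 58 mm across, 180 mm tall; origin under its centre
- screw_box: bystander: closed yellow box 70 x 110 x 45 mm; origin under its centre
- tape_measure: bystander: black tape measure 65 x 65 x 41 mm; origin under its centre
- stock_bin: bystander: open blue stock bin, fixed, 170 x 110 x 65 mm; origin under its centre
Things that resemble listed ones, but are neither listed nor needed, are in the scene too. Of the things that look like the key, the smaller one is meant.

How it is judged:
By the outcome, as a careful person would: the job done as asked, in the order asked, and still so for the second after the job is handed in, with the robot touching nothing.
It also fails if it takes over 72 s, if anything falls off the work surface, if the arm or the gripper's body presses on something with over 40 N, if the wrist force passes 120 N, or if a joint passes its speed limit or range.

## Working session

There is one attempt and no reset: what is moved stays moved. The work goes in short steps, Python scripts to look and compute and a shell command to move; the robot and the scene stay as the last step left them, time stands still between calls to the robot, and variables do not carry over. Pictures are saved under pics/ and viewed, at most 10 in all, crops included, and the job is handed in when it is done.

```bash
ls; mkdir -p pics; cat > h.py <<'E'
import numpy as np, cv2
from cell import get_obs, cams, ticket, finder
def snap(n, f=None):
    im=cams.read_camera(n)
    if f: cv2.imwrite('pics/'+f, im[:,:,::-1])
    return im
def ray(n,uv,c=None):
    c=c or cams.calibration(n); E=np.array(c['extrinsics']); R,t=E[:3,:3],E[:3,3]
    d=R.T@np.array([(uv[0]-c['cx'])/c['fx'],(uv[1]-c['cy'])/c['fy'],1]); return -R.T@t, d/np.linalg.norm(d)
def proj(n,P,c=None):
    c=c or cams.calibration(n); E=np.array(c['extrinsics']); p=E[:3,:3]@np.array(P)+E[:3,3]
    return np.array([c['fx']*p[0]/p[2]+c['cx'],c['fy']*p[1]/p[2]+c['cy']])
def atz(r,z): o,d=r; return o+d*(z-o[2])/d[2]
def tri(rs):
    A=sum(np.eye(3)-np.outer(d,d) for o,d in rs); b=sum((np.eye(3)-np.outer(d,d))@o for o,d in rs)
    P=np.linalg.solve(A,b); return P,[np.linalg.norm(np.cross(P-o,d)) for o,d in rs]
E
cat > a.py <<'E'
from h import *
np.set_printoptions(precision=4,suppress=True)
for n in ['top','scene']:
    snap(n,f'a_{n}.png'); c=cams.calibration(n)
    print(n,np.linalg.inv(np.array(c['extrinsics']))[:3,3],c['fx'])
    for k in ['key','hex_driver','rack','console','rack_hole0','rack_hole2','screw_left_slot','screw_right_slot','screw_deck_slot']:
        print(k,[(np.round(r['xy']).tolist(),round(float(r['p']),2)) for r in finder.tip_of(k,n)][:4])
print(get_obs())
E
python3 a.py
```

```text
pics
top [0.295  0.0179 0.9595] 418.49995633123183
key [([418.0, 240.0], 0.95), ([402.0, 301.0], 0.68)]
hex_driver [([413.0, 194.0], 0.85), ([284.0, 157.0], 0.28)]
rack [([413.0, 218.0], 0.92), ([413.0, 219.0], 0.21)]
console [([282.0, 161.0], 0.64)]
rack_hole0 [([427.0, 184.0], 0.7)]
rack_hole2 [([427.0, 184.0], 0.7)]
screw_left_slot [([250.0, 124.0], 0.89)]
screw_right_slot [([320.0, 130.0], 0.67)]
screw_deck_slot [([283.0, 172.0], 0.83)]
scene [ 0.9831 -0.5101  1.0791] 477.96318793668564
key [([156.0, 247.0], 0.7)]
hex_driver [([199.0, 323.0], 0.81), ([252.0, 380.0], 0.21)]
rack [([186.0, 310.0], 0.85)]
console [([316.0, 270.0], 0.79)]
rack_hole0 [([166.0, 282.0], 0.88), ([195.0, 308.0], 0.73)]
rack_hole2 [([166.0, 282.0], 0.88), ([195.0, 308.0], 0.73)]
screw_left_slot [([354.0, 236.0], 0.5)]
screw_right_slot [([303.0, 279.0], 0.79)]
screw_deck_slot [([300.0, 242.0], 0.63)]
{'time_s': 1.0, 'qpos': array([-72.1867,  18.391 ,  -4.0176,  83.1064,   1.2959,  78.5418,
        -3.2614]), 'joint_velocities': array([-0.0452, -0.0091,  0.0308, -0.0573,  0.1039,  0.0124, -0.0161]), 'effort': array([ -0.0002, -49.111 ,  -0.4034, -31.2775,  -0.0637,   0.0337,
        -0.    ]), 'tool_pos': array([0.1901, 0.6216, 0.2226]), 'tool_rot': array([179.9939,   0.0031, 162.9957]), 'force': array([-0.4151,  0.0972,  0.1414]), 'wrist_torque': array([-0.0047, -0.0007, -0.0027]), 'grasp_force': 0.0, 'grip_width': 0.08738154109656492}
```

View pics/a_top.png

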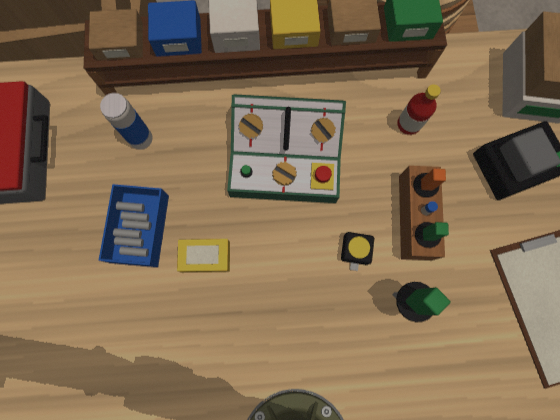

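View pics/a_scene.png

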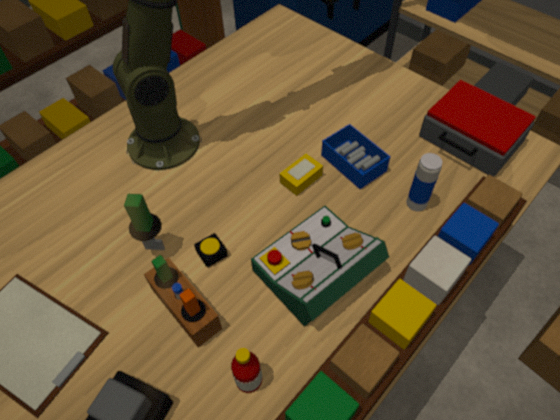

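The top view shows the rack at (422,212). It holds an orange driver at (430,185), a blue-capped tube at (431,208) and a green-handled key at (432,236). A larger green key stands on its own at (425,300). Key candidates are therefore the rack key (432,236) and the big one (425,300). I choose the smaller one, in the rack. The console's screws are at (250,127), (322,130) and (284,173). The scene view agrees: rack key at (160,265), big key at (140,215).

```bash
cat > b.py <<'E'
from h import *
np.set_printoptions(precision=4,suppress=True)
for n in ['top','scene']: print(n,np.array(cams.calibration(n)['extrinsics']))
print('base',proj('top',[0,0,0]),'tcp',proj('top',get_obs()['tool_pos']),proj('scene',get_obs()['tool_pos']))
T={'key':(418,240,.006),'hex':(413,194,.006),'rack':(413,218,0),'cons':(282,161,0),'sl':(250,124,.1),'sr':(320,130,.1),'sd':(283,172,.064)}
for k,(u,v,z) in T.items(): print(k,atz(ray('top',(u,v)),z))
S={'key':(166,282),'sl':(354,236),'sr':(303,279),'sd':(300,242)}
for k in ['sl','sr','sd']: print(k,tri([ray('top',T[k][:2]),ray('scene',S[k])]))
t=cv2.imread('pics/a_top.png'); s=cv2.imread('pics/a_scene.png')
A=cv2.resize(t[85:265,220:460],(800,600),interpolation=cv2.INTER_CUBIC); cv2.imwrite('pics/b1.png',A)
E
python3 b.py
```

```text
top [[-0.0741 -0.9972  0.006   0.034 ]
 [-0.973   0.0709 -0.2194  0.4963]
 [ 0.2184 -0.0221 -0.9756  0.8721]
 [ 0.      0.      0.      1.    ]]
scene [[ 0.7459  0.666  -0.0067 -0.3863]
 [ 0.5415 -0.6122 -0.5763 -0.2228]
 [-0.3879  0.4262 -0.8172  1.4806]
 [ 0.      0.      0.      1.    ]]
base [294.7524 447.3103] tcp [-88.5307 397.058 ] [342.1772  12.4011]
key [ 0.4125 -0.3187  0.006 ]
hex [ 0.5219 -0.323   0.006 ]
rack [ 0.4656 -0.3167  0.    ]
cons [ 0.6279 -0.0211  0.    ]
sl [0.6839 0.0468 0.1   ]
sr [ 0.6587 -0.1059  0.1   ]
sd [ 0.5797 -0.0188  0.064 ]
sl (array([0.6822, 0.0492, 0.1088]), [np.float64(0.003426230110480831), np.float64(0.0034262301104807037)])
sr (array([ 0.6621, -0.1081,  0.0905]), [np.float64(0.0009952454940440056), np.float64(0.0009952454940439506)])
sd (array([ 0.5796, -0.0209,  0.0597]), [np.float64(0.002373179647221903), np.float64(0.002373179647221843)])
```

View pics/b1.png

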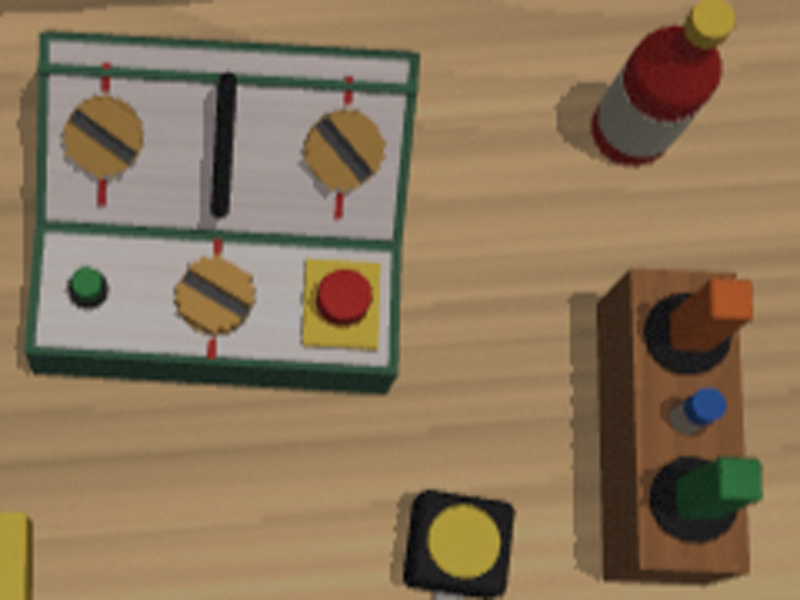

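The close crop confirms it: the rack key is the smaller green one. All the slots lean about 55° counter-clockwise of the red marks. Next I'll move high over the console for wrist views.

```bash
python3 -m creep '0.05 -0.03 0.045 -10.4 0.087; 0.05 -0.03 0.045 -10.4 0.087; 0.05 -0.03 0.045 -10.4 0.087; 0.05 -0.03 0.045 -10.4 0.087; 0.016 -0.058 0 -10.4 0.087; 0.016 -0.058 0 -10.4 0.087; 0.016 -0.058 0 -10.4 0.087; 0.016 -0.058 0 -10.4 0.087' && python3 -m creep '0.016 -0.058 0 -10.4 0.087; 0.016 -0.058 0 -10.4 0.087; 0.016 -0.058 0 -10.4 0.087; 0.016 -0.058 0 -10.4 0.087;0.016 -0.058 0 -10.4 0.087; 0 0 0 -10.4 0.087; 0 0 0 -10.4 0.087; 0 0 0 0 0.087'
cat > c.py <<'E'
from h import *
import sys
np.set_printoptions(precision=4,suppress=True)
tag=sys.argv[1]; names=sys.argv[2:]
o=get_obs(); print(o['time_s'],o['tool_pos'],o['tool_rot'],o['qpos'])
c=cams.calibration('wrist'); snap('wrist',tag+'.png'); Ei=np.linalg.inv(np.array(c['extrinsics'])); print('cam',Ei[:3,3],'fwd',Ei[:3,2])
import pickle,os
D={}
for k in names:
    D[k]=[(np.array(r['xy']),float(r['p'])) for r in finder.tip_of(k,'wrist')][:3]
    print(k,[(np.round(a,1).tolist(),round(p,2)) for a,p in D[k]])
pickle.dump((c,D),open(tag+'.pkl','wb'))
E
python3 c.py w1 screw_left_slot screw_right_slot screw_deck_slot key hex_driver rack_hole0 rack
```

```text
time_s: 2.0
tool_pos: [0.4242, 0.2857, 0.3755]
tool_rot: [180.0, -0.0, 79.5]
force: [0.1, 0.6, -0.1]
grip_width: 0.0869
grasp_force: 0.0
time_s: 3.0
tool_pos: [0.5038, -0.0024, 0.3754]
tool_rot: [-180.0, -0.0, 7.1]
force: [-0.4, 0.7, -0.4]
grip_width: 0.0868
grasp_force: 0.0
3.0 [ 0.5038 -0.0024  0.3754] [-179.9988   -0.0099    7.0944] [-36.9932  -2.6997  33.112   89.1764   1.4748  93.0745 -86.7365]
cam [0.5822 0.0069 0.5376] fwd [-0.2862 -0.0357 -0.9575]
screw_left_slot [([253.9, 14.1], 0.68)]
screw_right_slot [([379.6, 51.0], 0.8)]
screw_deck_slot [([297.3, 115.0], 0.79)]
key [([450.1, 236.9], 0.98)]
hex_driver []
rack_hole0 []
rack [([463.6, 209.4], 0.7), ([381.7, 51.1], 0.21)]
```

```bash
python3 -m creep '0.05 0.02 0 -7 0.087; 0.05 0.02 0 0 0.087; 0.05 0.02 0 0 0.087; 0 0 0 0 0.087; 0 0 0 0 0.087'  && python3 c.py w2 screw_left_slot screw_right_slot screw_deck_slot
python3 -m creep '0 -0.06 0 0 0.087; 0 -0.06 0 0 0.087; 0 -0.06 0 0 0.087; 0 0 0 0 0.087; 0 0 0 0 0.087'  && python3 c.py w3 screw_left_slot screw_right_slot screw_deck_slot key hex_driver rack rack_hole0
python3 -m creep '-0.05 -0.04 0 0 0.087; -0.04 -0.04 0 0 0.087; -0.04 -0.04 0 0 0.087; 0 0 0 0 0.087; 0 0 0 0 0.087'  && python3 c.py w4 screw_left_slot screw_right_slot screw_deck_slot key hex_driver rack rack_hole0
cat > m.py <<'E'
from h import *
import pickle,sys
np.set_printoptions(precision=4,suppress=True)
W={t:pickle.load(open(t+'.pkl','rb')) for t in sys.argv[1:]}
for k in ['screw_left_slot','screw_right_slot','screw_deck_slot','key','hex_driver','rack']:
    rs=[ray('wrist',D[k][0][0],c) for c,D in W.values() if D.get(k)]
    if len(rs)>1: P,e=tri(rs); print(k,P,'res',np.array(e))
E
python3 m.py w1 w2 w3 w4
python3 - <<'E'
import cv2,numpy as np
a=[cv2.imread(f'pics/{t}.png') for t in('w1','w2','w3','w4')]
cv2.imwrite('pics/m1.png',cv2.resize(np.vstack([np.hstack(a[:2]),np.hstack(a[2:])]),(800,600),interpolation=cv2.INTER_AREA))
E
```

```text
time_s: 4.03
tool_pos: [0.6538, 0.0573, 0.3748]
tool_rot: [179.9, 0.1, -0.0]
force: [-1.1, -0.7, -0.1]
grip_width: 0.0867
grasp_force: 0.0
4.025 [0.6538 0.0573 0.3748] [179.9122   0.0739  -0.0173] [-32.2963  20.0897  35.6461  67.4545 -11.5203  95.9443 -89.5475]
cam [0.733  0.057  0.5368] fwd [-0.2899 -0.0014 -0.9571]
screw_left_slot [([283.8, 147.2], 0.74)]
screw_right_slot [([401.1, 160.2], 0.81)]
screw_deck_slot [([328.6, 221.5], 0.85), ([400.2, 162.6], 0.2)]
time_s: 4.85
tool_pos: [0.6534, -0.1222, 0.3764]
tool_rot: [-179.9, -0.1, -0.0]
force: [-0.1, 0.5, -0.8]
grip_width: 0.0871
grasp_force: 0.0
4.85 [ 0.6534 -0.1222  0.3764] [-179.9087   -0.1007   -0.0317] [-18.2419  21.781   39.2708  66.0527 -13.7936  96.4993 -72.673 ]
cam [ 0.7321 -0.1229  0.5387] fwd [-0.2869  0.0016 -0.9579]
screw_left_slot [([147.2, 146.6], 0.93)]
screw_right_slot [([267.4, 162.7], 0.77)]
screw_deck_slot [([209.9, 218.5], 0.72)]
key [([350.2, 355.8], 0.44)]
hex_driver [([399.7, 236.8], 0.77), ([207.3, 218.7], 0.15)]
rack [([388.8, 267.1], 0.64)]
rack_hole0 []
time_s: 5.88
tool_pos: [0.5254, -0.2407, 0.3755]
[... 252 characters left out ...]
 [-0.2877  0.0007 -0.9577]
screw_left_slot [([36.3, 39.6], 0.64), ([341.0, 41.7], 0.42)]
screw_right_slot [([171.6, 56.2], 0.56)]
screw_deck_slot [([116.7, 132.3], 0.93)]
key [([285.7, 297.5], 0.82), ([316.9, 226.4], 0.8)]
hex_driver [([330.6, 163.3], 0.68)]
rack [([325.1, 195.6], 0.56)]
rack_hole0 []
screw_left_slot [0.685  0.046  0.0959] res [0.0004 0.0003 0.001  0.0007]
screw_right_slot [ 0.6658 -0.1115  0.0893] res [0.0005 0.0009 0.0021 0.0016]
screw_deck_slot [ 0.5758 -0.0229  0.0685] res [0.0025 0.0029 0.0024 0.0016]
key [ 0.4314 -0.2287  0.1847] res [0.0386 0.0115 0.0436]
hex_driver [ 0.5246 -0.3293  0.0112] res [0.0026 0.0026]
rack [ 0.4653 -0.3223  0.0034] res [0.0036 0.0013 0.0027]
```

View pics/m1.png

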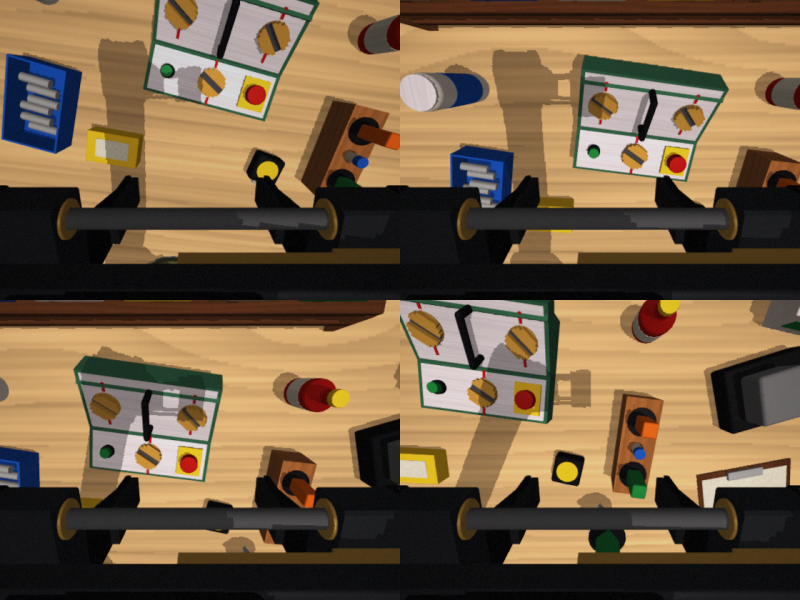

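The four wrist views show console and rack clearly. In w2 the screws are at about (284,147), (401,160) and (329,222). In w4 the rack key is at about (317,226) and the big key at (286,297). I'll rectify the screw heads to get the slot angles, and take closer rack views.

```bash
python3 -m creep '0.02 -0.06 0 0 0.087; 0 -0.02 0 0 0.087; 0 0 0 0 0.087; 0 0 0 0 0.087' && python3 c.py w5 key hex_driver rack
python3 -m creep '0 0 -0.04 0 0.087; 0 0 -0.04 0 0.087; 0 0 0 0 0.087; 0 0 0 0 0.087' && python3 c.py w6 key hex_driver rack
cat > r.py <<'E'
from h import *
import pickle
np.set_printoptions(precision=4,suppress=True)
yaw=np.radians(-6.95); cx=np.array([np.cos(yaw),np.sin(yaw),0]); cy=np.array([-np.sin(yaw),np.cos(yaw),0]); z=np.array([0,0,1.])
up=cx*np.cos(np.pi/6)+z*.5; n=z*np.cos(np.pi/6)-cx*.5
S={'sl':([.685,.046,.0936],up,n),'sr':([.6658,-.1115,.0936],up,n),'sd':([.5758,-.0229,.064],cx,z)}
def rect(im,c,P,ux,nn,off=.010,half=.04,px=.0002,uy=None):
    uy=cy if uy is None else uy
    P=np.array(P)+nn*off; N=int(2*half/px)
    src=np.float32([proj('wrist',P+a*half*ux+b*half*uy,c) for a,b in((1,1),(1,-1),(-1,-1),(-1,1))])
    M=cv2.getPerspectiveTransform(src,np.float32([[0,0],[N,0],[N,N],[0,N]]))
    return cv2.warpPerspective(im,M,(N,N),flags=cv2.INTER_CUBIC)
if __name__=='__main__':
    rows=[]
    for t in ('w1','w2','w3','w4'):
        c,_=pickle.load(open(t+'.pkl','rb')); im=cv2.imread(f'pics/{t}.png'); row=[]
        for k,(P,ux,nn) in S.items():
            r=rect(im,c,P,ux,nn); hsv=cv2.cvtColor(r,cv2.COLOR_BGR2HSV)
            br=((hsv[...,0]>8)&(hsv[...,0]<28)&(hsv[...,1]>90)&(hsv[...,2]>90)).astype(np.uint8)
            br=cv2.morphologyEx(br,cv2.MORPH_OPEN,np.ones((5,5)))
            yy,xx=np.mgrid[:400,:400]; 
            cs,_h=cv2.findContours(br,cv2.RETR_EXTERNAL,cv2.CHAIN_APPROX_NONE)
            pts=np.vstack([q for q in cs if cv2.contourArea(q)>1500]) if cs else None
            (a,b),rad=cv2.minEnclosingCircle(pts); 
            dark=(br==0)&(np.hypot(xx-a,yy-b)<rad*.8); 
            q=np.argwhere(dark)[:,::-1].astype(float); m=q.mean(0); w,v=np.linalg.eigh(np.cov((q-m).T)); d=v[:,1]; 
            ang=np.degrees(np.arctan2(-d[0],-d[1])); ang=(ang+90)%180-90
            print(t,k,'disc (up,left)mm',round((200-b)*.2,1),round((200-a)*.2,1),'r',round(rad*.2,1),'slot c',((200-m[1])*.2).round(1),((200-m[0])*.2).round(1),'ang',ang.round(1),'wid',(np.sqrt(w)*.2).round(1))
            row.append(cv2.resize(r,(200,200),interpolation=cv2.INTER_AREA))
        rows.append(np.hstack(row))
    cv2.imwrite('pics/r1.png',np.hstack([np.vstack(rows[:2]),np.vstack(rows[2:])])[:,:800] if 0 else cv2.resize(np.vstack(rows),(450,600)))
E
python3 r.py
```

```text
time_s: 6.78
tool_pos: [0.5452, -0.3194, 0.3754]
tool_rot: [-180.0, -0.0, 0.1]
force: [0.8, 0.0, -0.1]
grip_width: 0.0869
grasp_force: 0.0
6.775 [ 0.5452 -0.3194  0.3754] [-179.9553   -0.0139    0.0656] [ -6.0767  18.1799  46.3315  71.7446 -13.1452  95.3541 -52.3905]
cam [ 0.6242 -0.32    0.5376] fwd [-0.2884  0.0004 -0.9575]
key [([271.9, 240.2], 0.64)]
hex_driver [([280.6, 174.5], 0.57)]
rack [([276.1, 209.1], 0.61)]
time_s: 7.48
tool_pos: [0.5455, -0.3206, 0.2972]
tool_rot: [179.9, -0.1, 0.0]
force: [-0.4, 0.9, 0.1]
grip_width: 0.0873
grasp_force: 0.0
7.475 [ 0.5455 -0.3206  0.2972] [179.947   -0.1209   0.0377] [ -7.2299  18.2129  45.8224  80.5651 -13.0088  86.4811 -52.0592]
cam [ 0.6242 -0.3208  0.4595] fwd [-0.2866 -0.0011 -0.958 ]
key [([267.9, 260.4], 0.94), ([239.1, 331.1], 0.93)]
hex_driver [([281.8, 183.2], 0.91)]
rack [([276.1, 224.3], 0.83)]
w1 sl disc (up,left)mm 1.2 -0.6 r 28.4 slot c 6.1 0.2 ang 44.2 wid [ 5.9 13.2]
w1 sr disc (up,left)mm -0.6 -1.0 r 28.6 slot c -0.3 -1.2 ang 43.6 wid [ 3.  13.1]
w1 sd disc (up,left)mm 1.0 2.4 r 27.3 slot c 0.9 2.4 ang 60.7 wid [ 2.8 12.5]
w2 sl disc (up,left)mm 3.0 0.4 r 30.6 slot c 4.6 2.5 ang 55.4 wid [ 2.1 14.3]
w2 sr disc (up,left)mm 1.0 0.2 r 31.2 slot c 1.2 0.4 ang 43.0 wid [ 3.7 14.4]
w2 sd disc (up,left)mm -16.2 0.1 r 46.3 slot c -17.6 -1.6 ang -89.1 wid [14.1 21.9]
w3 sl disc (up,left)mm 0.1 14.7 r 47.3 slot c -2.3 19.3 ang 8.5 wid [13.2 23.5]
w3 sr disc (up,left)mm 1.1 -1.7 r 31.2 slot c 2.6 0.0 ang 43.2 wid [ 2.5 14.7]
w3 sd disc (up,left)mm -16.1 0.1 r 46.4 slot c -17.3 -0.8 ang 88.2 wid [13.8 22.2]
w4 sl disc (up,left)mm -8.3 6.9 r 45.7 slot c -15.0 10.3 ang 45.7 wid [15.8 21.7]
w4 sr disc (up,left)mm 0.0 -2.3 r 29.7 slot c 0.1 -2.2 ang 43.4 wid [ 1.5 13.6]
w4 sd disc (up,left)mm 1.2 1.7 r 27.6 slot c 0.7 1.2 ang 60.9 wid [ 2.9 12.5]
```

```bash
cat > k.py <<'E'
from h import *
import pickle
np.set_printoptions(precision=4,suppress=True)
W={t:pickle.load(open(t+'.pkl','rb')) for t in('w5','w6')}
for k in ['key','hex_driver','rack']:
    P,e=tri([ray('wrist',W[t][1][k][0][0],W[t][0]) for t in W]); print(k,P,np.array(e), [atz(ray('wrist',W[t][1][k][0][0],W[t][0]),0 if k=='rack' else .01) for t in W])
# handle colours
R={}
for t in W:
    im=cv2.imread(f'pics/{t}.png'); hsv=cv2.cvtColor(im,cv2.COLOR_BGR2HSV)
    for nm,lo,hi,box in(('g',50,80,(220,200,330,300)),('o',5,14,(250,120,340,230))):
        m=((hsv[...,0]>=lo)&(hsv[...,0]<=hi)&(hsv[...,1]>150)).astype(np.uint8); B=np.zeros_like(m); B[box[1]:box[3],box[0]:box[2]]=1; m*=B
        # top face = brighter part
        v=hsv[...,2][m>0]; th,_=cv2.threshold(v.reshape(-1,1),0,255,cv2.THRESH_OTSU); q=np.argwhere((m>0)&(hsv[...,2]>th))[:,::-1]
        ctr=q.mean(0); R.setdefault(nm,[]).append(ray('wrist',ctr,W[t][0])); print(t,nm,len(v),len(q),th,ctr,atz(R[nm][-1],.161))
print({n:tri(r) for n,r in R.items()})
a=[cv2.resize(cv2.imread(f'pics/{t}.png')[130:310,200:360],(400,450),interpolation=cv2.INTER_CUBIC) for t in W]
cv2.imwrite('pics/k1.png',np.hstack(a))
E
python3 k.py
```

```text
key [ 0.4124 -0.3115  0.0117] [0.0017 0.0017] [array([ 0.4114, -0.3132,  0.01  ]), array([ 0.4119, -0.3098,  0.01  ])]
hex_driver [ 0.5022 -0.3304 -0.1076] [0.0015 0.0015] [array([ 0.5242, -0.3274,  0.01  ]), array([ 0.5277, -0.3296,  0.01  ])]
rack [ 0.4565 -0.3211 -0.0234] [0.0008 0.0008] [array([ 0.4634, -0.3202,  0.    ]), array([ 0.4646, -0.3218,  0.    ])]
w5 g 770 315 91.0 [270.9746 281.673 ] [ 0.4162 -0.3138  0.161 ]
w5 o 3298 2227 137.0 [281.5034 194.7319] [ 0.529  -0.3264  0.161 ]
w6 g 300 257 47.0 [270.323  283.4319] [ 0.4581 -0.3157  0.161 ]
w6 o 3662 1769 143.0 [284.8417 205.0984] [ 0.5394 -0.3296  0.161 ]
{'g': (array([-5.0305, -0.1506, -9.7017]), [np.float64(0.002695208263421743), np.float64(0.0026952082634216484)]), 'o': (array([ 0.467 , -0.3338, -0.0894]), [np.float64(0.003344407176204931), np.float64(0.0033444071762048265)])}
```

View pics/k1.png

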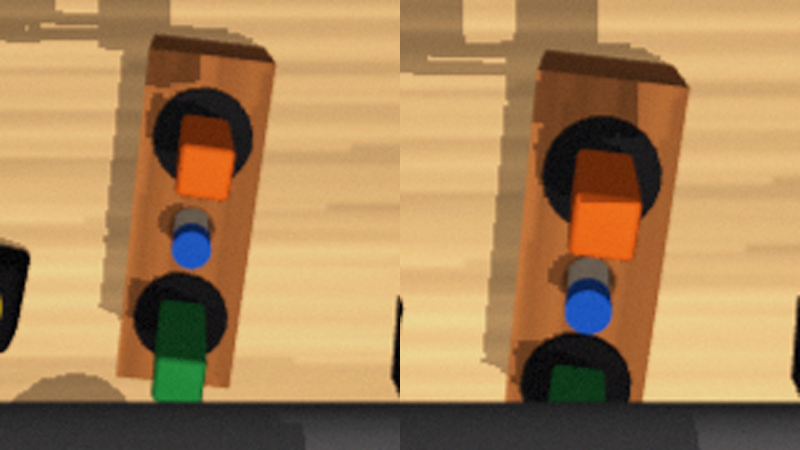

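View pics/r1.png

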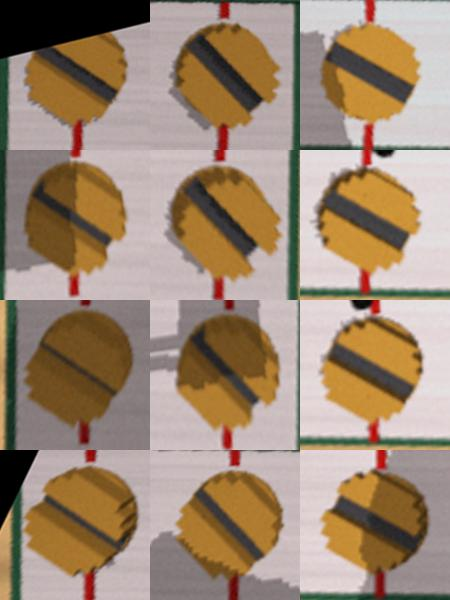

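The crops show two black guards: the hex driver's at w5 px (280.8,185.2) and the key's at w5 px (272.4,257.2). The key's green handle leans toward the image bottom. The rectified heads give slot angles of about 55° (left), 43° (right) and 61° (deck).

```bash
python3 - <<'E'
from h import *
import pickle
np.set_printoptions(precision=4,suppress=True)
c5,c6=[pickle.load(open(t+'.pkl','rb'))[0] for t in('w5','w6')]
for n,a,b in(('hex',(280.8,185.2),(280.8,200)),('key',(272.4,257.2),(270.4,286))):
    r=[ray('wrist',a,c5),ray('wrist',b,c6)]; print(n,[atz(x,.086) for x in r],tri(r))
E
python3 -m creep '-0.045 0 0 0 0.087; -0.045 0 0 0 0.087; 0 0 0 0 0.087' | tail -4 | head -1
python3 - <<'E'
import sys; sys.path.insert(0,'.')
from h import *
# screw slot centre fits: search visually-corrected with deck from views w1,w4
print(get_obs()['tool_pos'])
for n in ('top','scene'):
    snap(n)
    for r in finder.masks_of('key',n)[:3]: 
        m=r['mask']; print(n,r['p'],r['xy'],m.sum())
E
```

```text
hex [array([ 0.5236, -0.3266,  0.086 ]), array([ 0.5242, -0.327 ,  0.086 ])] (array([ 0.5207, -0.327 ,  0.073 ]), [np.float64(0.00021007636215525531), np.float64(0.0002100763621552407)])
key [array([ 0.4151, -0.3148,  0.086 ]), array([ 0.4127, -0.3145,  0.086 ])] (array([ 0.4258, -0.315 ,  0.109 ]), [np.float64(7.884657116029251e-05), np.float64(7.884657116039715e-05)])
tool_rot: [-179.9, -0.2, -0.3]
[ 0.45171264 -0.32256082  0.29687685]
top 0.83 [430.3, 231.8] 714
top 0.74 [418.8, 301.8] 1618
scene 0.92 [150.5, 233.1] 565
scene 0.68 [195.2, 308.6] 621
scene 0.66 [165.7, 272.7] 567
```

```bash
python3 -m creep '-0.019 0.004 -0.03 -3 0.087; -0.019 0.004 -0.03 -3 0.087; 0 0 -0.03 0 0.087; 0 0 0 0 0.087; 0 0 0 0 0.087'; python3 - <<'E'
import sys; sys.path.insert(0,'.')
from h import *
snap('scene','s1.png'); snap('top','t1.png')
a=cv2.imread('pics/s1.png')[180:360,80:260]; b=cv2.imread('pics/t1.png')[130:310,330:510]
cv2.imwrite('pics/s1c.png',np.hstack([cv2.resize(x,(400,400)) for x in(a,b)]))
E
```

```text
time_s: 8.88
tool_pos: [0.4179, -0.313, 0.2064]
tool_rot: [179.9, -0.0, -6.0]
force: [-0.2, -0.0, -0.1]
grip_width: 0.087
grasp_force: 0.0
```

View pics/s1c.png

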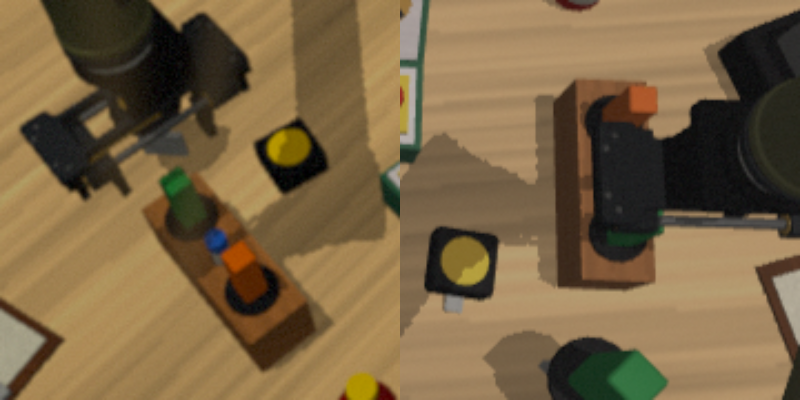

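The gripper sits above the rack key with the fingers on either side in y, and the way down is clear of the driver and the big key. Descend and grip.

```bash
python3 -m creep '-0.003 -0.002 -0.03 0 0.087; 0 0 -0.035 0 0.087; 0 0 -0.035 0 0.087; 0 0 0 0 0.087; 0 0 0 0 0.02; 0 0 0 0 0.02; 0 0 0 0 0.02; 0 0 0 0 0.02' 40; python3 -m creep '0 0 0 0 0.02; 0 0 0 0 0.02; 0 0 0.01 0 0.02; 0 0 0.01 0 0.02; 0 0 0 0 0.02' 55; python3 -c "
from cell import get_obs;o=get_obs();print(o['wrist_torque'])"
```

```text
time_s: 9.98
tool_pos: [0.4141, -0.3147, 0.1059]
tool_rot: [180.0, -0.1, -6.0]
force: [0.4, 0.3, -0.1]
grip_width: 0.0553
grasp_force: 0.0
time_s: 10.6
tool_pos: [0.4144, -0.3145, 0.1262]
tool_rot: [-180.0, -0.1, -6.0]
force: [0.3, -0.2, -1.5]
grip_width: 0.0257
grasp_force: 55.0
[ 0.1039239   0.13622057 -0.0254885 ]
```

Gripped: width 26 mm, and the added 1.5 N matches the key's weight. Lift it and carry it over the deck screw.

```bash
python3 -m creep '0 0 0.05 0 0.02; 0 0 0.05 0 0.02; 0 0 0.055 0 0.02; 0.014 0.05 0 10 0.02; 0.03 0.05 0 10 0.02; 0.03 0.05 0 10 0.02; 0.03 0.05 0 10 0.02; 0.03 0.05 0 10 0.02' && python3 -m creep '0.03 0.043 0 10 0.02; 0 0 -0.04 0 0.02; 0 0 -0.04 0 0.02; 0 0 0 0 0.02; 0 0 0 0 0.02; 0 0 0 0 0.02' && python3 c.py d1 screw_deck_slot key
python3 - <<'E'
import cv2
a=cv2.imread('pics/d1.png')[90:315,130:430]; cv2.imwrite('pics/d1c.png',cv2.resize(a,(800,600),interpolation=cv2.INTER_CUBIC))
E
```

```text
time_s: 11.6
tool_pos: [0.5486, -0.063, 0.2803]
tool_rot: [180.0, -0.0, 44.3]
force: [0.6, -0.9, -1.7]
grip_width: 0.0257
grasp_force: 55.0
time_s: 12.35
tool_pos: [0.5791, -0.0218, 0.2025]
tool_rot: [179.8, -0.1, 54.0]
force: [0.1, -0.6, -1.7]
grip_width: 0.0253
grasp_force: 55.0
12.35 [ 0.5791 -0.0218  0.2025] [179.8409  -0.1439  53.9787] [-28.8236  11.0306  32.3582  96.3952  -6.1469  74.1283 -31.3028]
cam [0.6247 0.0421 0.3649] fwd [-0.1659 -0.2337 -0.958 ]
screw_deck_slot [([273.0, 197.3], 0.75)]
key [([274.6, 205.3], 0.9)]
```

View pics/d1c.png

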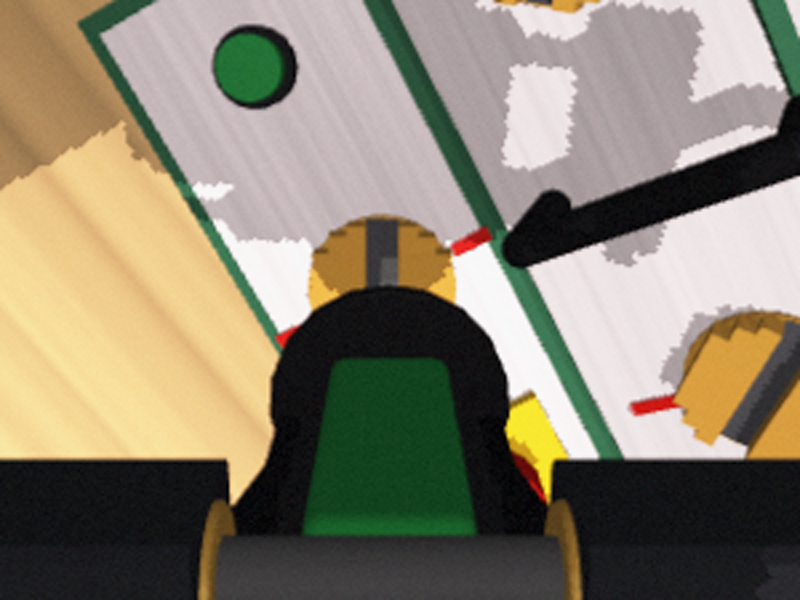

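The blade hides behind the black guard (crop centre (390,370)). The deck slot shows at crop (382,255), running parallel to the tool's x axis, so the yaw is right. I'll compute the lateral offset.

```bash
cat > off.py <<'E'
# lateral/along offset of screw vs tool axis: args tag col row z(plane of that pixel) tcpx tcpy yaw
from h import *
import pickle,sys
np.set_printoptions(precision=4,suppress=True)
c=pickle.load(open(sys.argv[1]+'.pkl','rb'))[0]; u,v,z,x,y,yaw=map(float,sys.argv[2:8])
P=atz(ray('wrist',(u,v),c),z); d=P[:2]-[x,y]; a=np.radians(yaw); e=np.array([np.cos(a),np.sin(a)]); f=np.array([-np.sin(a),np.cos(a)])
print('P',P,'along x',d@e,'lateral(left)',d@f)
E
python3 off.py d1 273.0 197.3 .064 .5791 -.0218 53.98; python3 off.py d1 273.2 186 .074 .5791 -.0218 53.98
python3 - <<'E'
from h import *
import pickle
c=pickle.load(open('d1.pkl','rb'))[0]
o=get_obs(); 
for z in(.1065,.18,.26): print(z,proj('wrist',[.5791,-.0218,z],c))
im=cv2.imread('pics/d1.png'); g=cv2.cvtColor(im,cv2.COLOR_BGR2GRAY)
for r in (176,180,184,188,192): print(r,g[r,255:295])
E
```

```text
P [ 0.5776 -0.02    0.064 ] along x 0.0005735534047529062 lateral(left) 0.0022532072685474197
P [ 0.5855 -0.0097  0.074 ] along x 0.013545559331420445 lateral(left) 0.0019959748621524143
0.1065 [275.54736374 211.16826693]
0.18 [275.8815835  246.90149097]
0.26 [276.68025766 332.29202118]
176 [131 109  96  97 107 121 129 126 129 124 126 117  79  55  56  57  54  56
  54  53  54  55  53  57  96 122 126 127 128 125 126 122 110 107 102 123
 144 168 181 183]
180 [125 126 128 128 126 128 123 124 127 130 127 120  76  55  58  57  56  52
  54  51  56  54  56  53 101 124 126 127 125 125 127 127 128 125 127 127
 126 125 125 155]
184 [123 124 125 131 128 125 126 128 128 128 125 118  76  59  53  59  59  54
  53  55  52  52  56  59  96 121 126 128 129 128 130 129 131 126 128 126
 126 127 101  81]
188 [127 126 124 127 125 124 127 128 128 128 128 117  76  57  54  53  57  60
  81  84  86  85  86  85 106 120 126 124 125 125 128 126 127 125 129 127
 127 126 127 128]
192 [126 126 129 128 127 127 124 128 128 127 125 116  76  57  53  57  53  68
  81  87  85  87  85  84 107 122 126 126 127 122 128 128 125 125 124 128
 127 128 129 126]
```

```bash
python3 -m creep '-0.0017 0.0012 0 0 0.02; 0 0 -0.01 0 0.02; 0 0 -0.01 0 0.02; 0 0 -0.008 0 0.02; 0 0 -0.006 0 0.02; 0 0 -0.004 0 0.02; 0 0 0 0 0.02'
```

```text
time_s: 13.38
tool_pos: [0.576, -0.0205, 0.1676]
tool_rot: [-179.9, -0.1, 54.0]
force: [-10.4, 0.1, 27.8]
grip_width: 0.0256
grasp_force: 55.0
```

```bash
python3 -m creep '0 0 0.01 0 0.02; 0 0 0 0 0.02; 0 0 0 0 0.02' ; python3 c.py d2 screw_deck_slot; python3 - <<'E'
import cv2,numpy as np
a=cv2.imread('pics/d2.png'); cv2.imwrite('pics/d2c.png',cv2.resize(a[150:250,210:350],(800,571),interpolation=cv2.INTER_CUBIC))
g=cv2.cvtColor(a,cv2.COLOR_BGR2GRAY)
for r in (172,178,184,188,192,196): print(r,g[r,258:292])
E
```

```text
time_s: 13.75
tool_pos: [0.5757, -0.0203, 0.1714]
tool_rot: [-180.0, 0.1, 54.0]
force: [0.1, 0.2, -2.3]
grip_width: 0.0257
grasp_force: 55.0
13.75 [ 0.5757 -0.0203  0.1714] [-179.9592    0.0529   53.9986] [-28.703   12.1353  32.123   98.9079  -6.7681  70.9587 -30.9373]
cam [0.6221 0.0437 0.3335] fwd [-0.1705 -0.2345 -0.9571]
screw_deck_slot [([276.2, 206.5], 0.79)]
172 [185 186 191 192 192 196 193 189 189 192 193 190 191 191 192 190 187 189
 186 186 188 189 187 185 182 183 185 187 184 186 189 188 188 187]
178 [184 182 181 182 187 145 120 119 108  91  95  96 102  75  63  60  61  61
  60  60  58  58  62  60  58  63  76  94  96  97 107 107 124 132]
184 [ 88  89  90  89  99 119 126 129 128 130 127 128 118  83  57  57  55  59
  57  53  54  56  57  57  53  60  69 116 130 127 129 129 128 131]
188 [129 125 129 128 130 132 128 127 127 129 128 126 121  79  65  83  85  87
  84  90  87  66  53  55  59  56  73 116 128 128 128 128 130 129]
192 [129 133 129 130 127 127 127 125 124 128 126 126 118  78  63  84  92  90
  87  89  88  63  57  59  57  57  74 116 125 130 129 127 126 127]
196 [127 126 127 126 129 125 129 131 127 125 131 129 113  75  98 102  87  78
  79  98 101  80  57  55  54  55  83 119 126 126 125 128 125 127]
```

View pics/d2c.png

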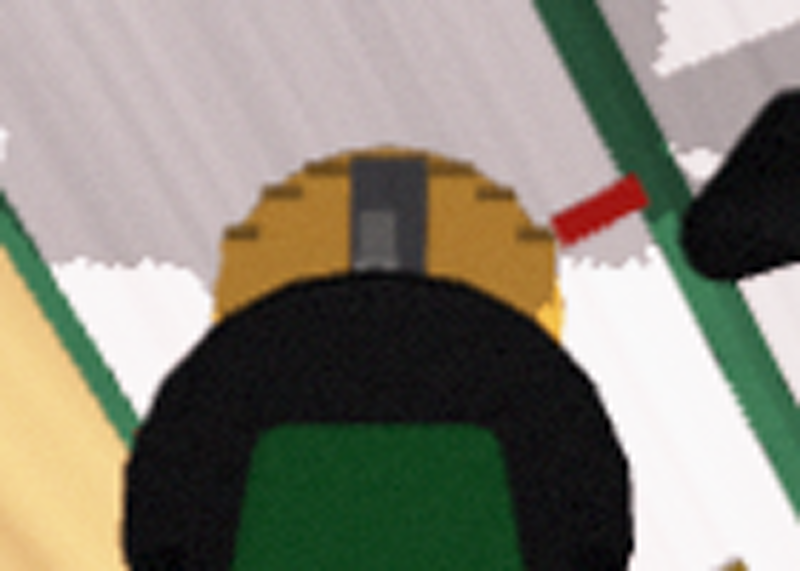

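The blade (cols 272.5–279) is left of the slot's centre (col 278) by about 2 mm. Shift right and retry.

```bash
python3 -m creep '0.0016 -0.0012 0 0 0.02; 0 0 0 0 0.02; 0 0 -0.003 0 0.02; 0 0 -0.003 0 0.02; 0 0 0 0 0.02'; python3 -m creep '0 0 -0.002 0 0.02;  0 0 0 0 0.02'
```

```text
time_s: 14.48
tool_pos: [0.5779, -0.0216, 0.1679]
tool_rot: [180.0, -0.0, 54.0]
force: [-2.2, 0.5, 7.1]
grip_width: 0.0258
grasp_force: 55.0
time_s: 14.72
tool_pos: [0.578, -0.0217, 0.1677]
tool_rot: [180.0, -0.1, 54.0]
force: [-4.7, 0.2, 16.9]
grip_width: 0.0258
grasp_force: 55.0
```

```bash
python3 c.py d3 ; python3 - <<'E'
from h import *
import pickle
for t,x,y,z in(('d1',.5785,-.0218,.2025),('d2',.5757,-.0203,.1714),('d3',.578,-.0217,.1677)):
    c=pickle.load(open(t+'.pkl','rb'))[0]; a=np.radians(54); e=np.array([np.cos(a),np.sin(a),0])
    for h in(.096,.104): print(t,h,'far corner',proj('wrist',np.array([x,y,z-h])+.018*e,c).round(1))
    g=cv2.cvtColor(cv2.imread(f'pics/{t}.png'),cv2.COLOR_BGR2GRAY); print(g[178:204,275],g[178:204,277]); print(g[190,262:292])
E
```

```text
14.725 [ 0.578  -0.0217  0.1677] [179.9952  -0.0997  53.983 ] [-28.4507  12.5175  32.1599  98.9571  -7.1168  70.4797 -30.5436]
cam [0.624  0.0421 0.3301] fwd [-0.1683 -0.2328 -0.9578]
d1 0.096 far corner [274.9 189.9]
d1 0.104 far corner [274.9 187.6]
[54 54 56 53 59 57 52 57 66 84 86 88 88 89 85 85 84 92 76 32 11 23 21 14
 17 16] [54 51 56 54 53 55 56 57 66 85 86 87 86 89 85 86 88 95 95 44 14 26 20 14
 22 16]
[131 127 127 128 118  77  55  56  56  56  64  79  88  88  85  86  88 105
 121 129 126 125 127 126 127 127 127 122 127 124]
d2 0.096 far corner [275.9 189.1]
d2 0.104 far corner [275.9 186.8]
[61 56 59 58 58 59 59 60 62 83 87 88 89 89 90 86 87 96 78 32  8 22 23 20
 15 19] [60 56 54 57 55 54 53 59 64 80 90 87 90 87 89 87 85 96 98 47 10 26 13 21
 20 21]
[126 129 131 131 128 128 126 127 121  78  67  84  90  89  92  90  84  64
  56  58  56  52  71 117 127 126 131 129 128 129]
d3 0.096 far corner [275.9 189.4]
d3 0.104 far corner [275.9 187.2]
[103  72  54  53  55  56  54  55  55  74  89  86  88  91  86  88  84  85
 100  48   8  19  23  16  18  19] [106  74  56  58  58  55  59  58  55  72  84  85  89  89  88  88  87  88
 118  64  14  19  20  19  19  19]
[126 130 127 127 127  98  68  56  56  59  76  84  88  88  90  89  82  62
  58  94 124 130 125 131 129 130 129 127 130 129]
```

The tip is on the slot floor: TCP-to-tip measures 104 mm by both image and contact (tip z 0.0637). Ease up 1.5 mm and turn clockwise.

```bash
cat > q.py <<'E'
from cell import get_obs
o=get_obs(); print('torque',o['wrist_torque'].round(2),'rot',o['tool_rot'].round(2),'q7',o['qpos'][6].round(1))
E
python3 -m creep '0 0 0.003 0 0.02; 0 0 0 -9 0.02; 0 0 0 -9 0.02' ; python3 q.py; python3 -m creep '0 0 0 -9 0.02; 0 0 0 -9 0.02; 0 0 0 -9 0.02; 0 0 0 -9 0.02; 0 0 0 0 0.02';python3 q.py
```

```text
time_s: 15.15
tool_pos: [0.5778, -0.0211, 0.1679]
tool_rot: [-180.0, -0.0, 35.7]
force: [-1.8, 0.3, 3.6]
grip_width: 0.0259
grasp_force: 55.0
torque [0.13 0.7  0.05] rot [-1.7997e+02 -4.0000e-02  3.5720e+01] q7 -48.4
time_s: 15.78
tool_pos: [0.5777, -0.0206, 0.1679]
tool_rot: [-179.9, 0.0, 0.1]
force: [-1.5, 1.3, 5.1]
grip_width: 0.0257
grasp_force: 55.0
torque [ 0.56  0.9  -0.  ] rot [-1.7992e+02  0.0000e+00  1.3000e-01] q7 -83.0
```

```bash
python3 c.py d4 screw_deck_slot; python3 - <<'E'
import cv2,numpy as np
a=cv2.imread('pics/d4.png'); cv2.imwrite('pics/d4c.png',cv2.resize(a[120:270,180:380],(800,600),interpolation=cv2.INTER_CUBIC))
E
```

```text
15.775 [ 0.5777 -0.0206  0.1679] [-179.9246    0.0048    0.1264] [-34.0485  13.2731  38.7038  99.0996  -8.829   70.6939 -83.0318]
cam [ 0.6567 -0.0211  0.3301] fwd [-0.2887  0.0005 -0.9574]
screw_deck_slot [([276.0, 209.3], 0.72)]
```

View pics/d4c.png

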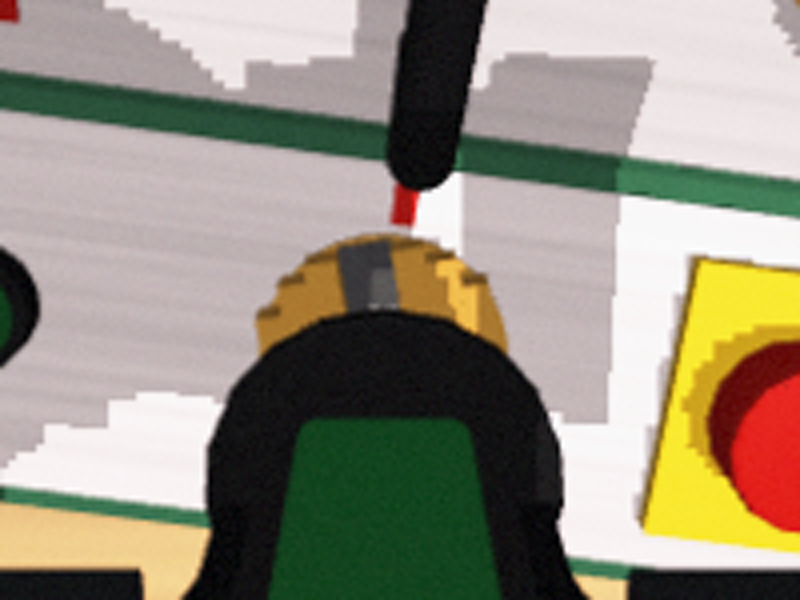

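The screw follows. The slot at crop (368,275) lags the blade by about 9° and is heading for the red mark at (405,205). Continue gently to the stop.

```bash
python3 -m creep '0 0 0.0005 -6 0.02; 0 0 0 -6 0.02; 0 0 0 -3 0.02; 0 0 0 0 0.02';python3 q.py;  python3 -m creep '0 0 0 -2 0.02; 0 0 0 0 0.02';python3 q.py; python3 -m creep '0 0 0 -2 0.02; 0 0 0 0 0.02';python3 q.py
```

```text
time_s: 16.38
tool_pos: [0.5778, -0.0205, 0.1679]
tool_rot: [-179.9, 0.0, -14.8]
force: [-2.9, 2.8, 2.2]
grip_width: 0.0257
grasp_force: 55.0
torque [0.89 0.63 0.04] rot [-1.7993e+02  2.0000e-02 -1.4790e+01] q7 -97.5
time_s: 16.62
tool_pos: [0.5778, -0.0206, 0.1679]
tool_rot: [-179.9, 0.0, -16.9]
force: [-1.1, 4.3, 3.0]
grip_width: 0.0257
grasp_force: 55.0
torque [1.3  0.56 0.03] rot [-1.7993e+02  2.0000e-02 -1.6940e+01] q7 -99.6
time_s: 16.88
tool_pos: [0.5778, -0.0206, 0.1679]
tool_rot: [-179.9, 0.0, -19.0]
force: [-1.9, 5.2, 4.0]
grip_width: 0.0256
grasp_force: 55.0
torque [1.56 0.59 0.23] rot [-1.7994e+02  2.0000e-02 -1.8970e+01] q7 -101.5
```

```bash
python3 -m creep '0 0 0 -2 0.02; 0 0 0 0 0.02';python3 q.py; python3 c.py d5; python3 - <<'E'
from r import *
import pickle
c=pickle.load(open('d5.pkl','rb'))[0]; im=cv2.imread('pics/d5.png')
P=[.578,-.0205,.064]
r=rect(im,c,P,cx,z); g=cv2.cvtColor(r,cv2.COLOR_BGR2GRAY)
hs=cv2.cvtColor(r,cv2.COLOR_BGR2HSV)
for y in range(55,125,6):
    d=np.where((g[y,120:280]<75))[0]+120; red=np.where(((hs[y,:,0]<6)|(hs[y,:,0]>174))&(hs[y,:,1]>150))[0]
    print(y,(d.min(),d.max(),d.mean().round(1),len(d)) if len(d) else '', red.mean().round(1) if len(red) else '')
E
```

```text
time_s: 17.12
tool_pos: [0.5778, -0.0205, 0.1679]
tool_rot: [-180.0, 0.0, -20.9]
force: [-1.4, 4.6, 3.6]
grip_width: 0.0258
grasp_force: 55.1
torque [1.49 0.55 0.67] rot [-1.7996e+02  1.0000e-02 -2.0880e+01] q7 -103.4
17.125 [ 0.5778 -0.0205  0.1679] [-179.957     0.0124  -20.8813] [ -36.3516   13.6743   41.4652   99.1595   -9.5911   70.7598 -103.3966]
cam [ 0.6516 -0.0495  0.3301] fwd [-0.2696  0.1038 -0.9574]
55  
61  
67  
73 (np.int64(183), np.int64(232), np.float64(207.5), 50) 
79 (np.int64(153), np.int64(249), np.float64(204.4), 85) 
85 (np.int64(180), np.int64(231), np.float64(205.5), 52) 
91 (np.int64(179), np.int64(230), np.float64(204.5), 52) 
97 (np.int64(179), np.int64(279), np.float64(213.7), 60) 
103 (np.int64(179), np.int64(228), np.float64(198.4), 38) 
109 (np.int64(179), np.int64(211), np.float64(195.0), 33) 
115 (np.int64(179), np.int64(209), np.float64(194.0), 31) 
121 (np.int64(179), np.int64(209), np.float64(194.0), 31)
```

The torque climbs steadily, so it is at the stop. Relax, lift, and check the slot.

```bash
python3 -m creep '0 0 0 5 0.02; 0 0 0 5 0.02; 0 0 0.01 0 0.02; 0 0 0.02 0 0.02; 0 0 0.04 0 0.02; 0 0 0.04 0 0.02; 0 0 0 0 0.02; 0 0 0 0 0.02';python3 c.py d6 screw_deck_slot screw_left_slot screw_right_slot; cat > sl.py <<'E'
import sys,pickle
from r import *
# tag, then name:x,y,z ... ; shows slot/red in rectified frame (up = tight direction); 0.2 mm px, centre 200
c=pickle.load(open(sys.argv[1]+'.pkl','rb'))[0]; im=cv2.imread(f'pics/{sys.argv[1]}.png'); out=[]
for a in sys.argv[2:]:
    k,p=a.split(':'); P=list(map(float,p.split(',')))
    ux,nn=(cx,z) if k=='sd' else (up,n)
    out.append(rect(im,c,P,ux,nn))
cv2.imwrite(f'pics/{sys.argv[1]}r.png',np.hstack(out)[:, :])
for r in out:
    g=cv2.cvtColor(r,cv2.COLOR_BGR2GRAY); hs=cv2.cvtColor(r,cv2.COLOR_BGR2HSV)
    dark=((hs[...,1]<70)&(g<95)).astype(np.uint8); yy,xx=np.mgrid[:400,:400]; dark[np.hypot(xx-200,yy-200)>115]=0
    nl,L,st,ct=cv2.connectedComponentsWithStats(cv2.morphologyEx(dark,cv2.MORPH_OPEN,np.ones((9,9))))
    for i in range(1,nl):
        if st[i,4]>1500:
            (px,py),(w,h),an=cv2.minAreaRect(np.argwhere(L==i)[:,::-1].astype(np.float32)); 
            if w<h: w,h,an=h,w,an-90
            print('comp: up %.1f left %.1f mm, %.1f x %.1f mm, ccw angle %.1f'%((200-py)*.2,(200-px)*.2,w*.2,h*.2,(90-an+90)%180-90))
E
python3 sl.py d6 sd:.578,-.0205,.064
```

```text
time_s: 18.18
tool_pos: [0.5771, -0.0227, 0.2768]
tool_rot: [179.9, 0.1, -11.1]
force: [0.6, 0.5, -2.6]
grip_width: 0.0256
grasp_force: 55.0
18.175 [ 0.5771 -0.0227  0.2768] [179.8988   0.0659 -11.122 ] [-36.357    9.5399  40.9676  90.257   -6.197   82.6318 -96.0997]
cam [ 0.6549 -0.0382  0.4389] fwd [-0.2846  0.0543 -0.9571]
screw_deck_slot [([275.6, 181.4], 0.79), ([270.7, 128.8], 0.26)]
screw_left_slot [([185.6, 95.4], 0.78)]
screw_right_slot [([347.8, 81.5], 0.91), ([270.5, 127.2], 0.57)]
comp: up 0.0 left 0.1 mm, 45.6 x 17.4 mm, ccw angle 0.0
```

I've used all ten picture views, so from here I work with numbers only. I'll check the deck slot's edges.

```bash
cat > ed.py <<'E'
import sys,pickle
from r import *
# edges of the dark slot along rows of rectified picture (tag, kind, P)
c=pickle.load(open(sys.argv[1]+'.pkl','rb'))[0]; im=cv2.imread(f'pics/{sys.argv[1]}.png'); P=list(map(float,sys.argv[3].split(',')))
ux,nn=(cx,z) if sys.argv[2]=='sd' else (up,n)
r=rect(im,c,P,ux,nn); hs=cv2.cvtColor(r,cv2.COLOR_BGR2HSV); g=cv2.cvtColor(r,cv2.COLOR_BGR2GRAY)
print('red',[(y,np.where(((hs[y,:,0]<6)|(hs[y,:,0]>174))&(hs[y,:,1]>150)&(hs[y,:,2]>80))[0].mean().round(0)) for y in range(5,400,10) if (((hs[y,150:250,0]<6)|(hs[y,150:250,0]>174))&(hs[y,150:250,1]>150)&(hs[y,150:250,2]>80)).sum()>6])
br=((hs[...,0]>8)&(hs[...,0]<28)&(hs[...,1]>110))
for y in range(60,340,12):
    row=br[y,60:340]; ed=np.where(np.diff(row.astype(int)))[0]+60; print(y,ed.tolist())
E
python3 ed.py d6 sd .578,-.0205,.064
```

```text
red [(15, np.float64(206.0)), (25, np.float64(205.0)), (35, np.float64(205.0)), (45, np.float64(204.0))]
60 []
72 [188, 216]
84 [141, 177, 228, 263]
96 [118, 178, 228, 281]
108 [110, 178, 227, 294]
120 [101, 177, 228, 301]
132 [86, 177, 227, 317]
144 [85, 176, 228, 317]
156 [83, 177, 227, 320]
168 [80, 177, 227, 323]
180 [79, 177, 227, 326]
192 [77, 177, 226, 326]
204 [77, 176, 227, 325]
216 [78, 176, 226, 324]
228 [82, 175, 229, 322]
240 [85, 176, 228, 317]
252 [84, 175, 228, 316]
264 [85, 175, 228, 316]
276 [90, 176, 227, 315]
288 [112, 171, 226, 287]
300 [273, 288]
312 []
324 []
336 []
```

The deck slot is parallel to the marks within 0.5°, so that screw is done. Next is the left screw: turn back to its slot heading (about 52° in world yaw) and hover.

```bash
python3 -m creep '0.018 0.018 0 10.5 0.02; 0.018 0.018 0 10.5 0.02; 0.018 0.013 0 10.5 0.02; 0.018 0.01 0 10.5 0.02; 0.017 0.01 0 10.5 0.02; 0.017 0 0 10.4 0.02; 0 0 -0.02 0 0.02; 0 0 -0.02 0 0.02' && python3 -m creep '0 0 0 0 0.02; 0 0 0 0 0.02; 0 0 0 0 0.02' && python3 c.py l1 screw_left_slot key
cat > pr.py <<'E'
# horizontal slices of the wrist picture: brass/not edges between cols 230..330 plus blade greys; predicted tool axis columns
import sys,pickle
from h import *
t=sys.argv[1]; x,y,zt=map(float,sys.argv[2].split(',')); c=pickle.load(open(t+'.pkl','rb'))[0]; im=cv2.imread(f'pics/{t}.png'); g=cv2.cvtColor(im,cv2.COLOR_BGR2GRAY); hs=cv2.cvtColor(im,cv2.COLOR_BGR2HSV)
print('axis tip/mid px',proj('wrist',[x,y,zt-.104],c).round(1),proj('wrist',[x,y,zt-.06],c).round(1))
for r in range(int(sys.argv[3]),int(sys.argv[4]),4):
    br=((hs[r,:,0]>8)&(hs[r,:,0]<28)&(hs[r,:,1]>110)); e=np.where(np.diff(br[200:360].astype(int)))[0]+200
    print(r,e.tolist(),g[r,262:292].tolist())
E
python3 pr.py l1 $(python3 -c "
from cell import get_obs;p=get_obs()['tool_pos'];print('%.4f,%.4f,%.4f'%tuple(p))") 150 216
```

```text
time_s: 19.38
tool_pos: [0.6826, 0.0469, 0.2352]
tool_rot: [-179.9, 0.1, 51.7]
force: [0.1, -1.0, -2.4]
grip_width: 0.0256
grasp_force: 55.0
time_s: 19.75
tool_pos: [0.684, 0.0475, 0.2389]
tool_rot: [179.9, -0.1, 51.9]
force: [1.1, 0.2, -3.2]
grip_width: 0.0258
grasp_force: 55.0
19.75 [0.684  0.0475 0.2389] [179.9288  -0.072   51.8794] [-27.8988  24.0241  30.3606  77.1297 -12.0093  81.9093 -36.1776]
cam [0.7323 0.1096 0.4012] fwd [-0.1763 -0.2275 -0.9577]
screw_left_slot [([277.9, 199.5], 0.67)]
key [([274.5, 210.2], 0.73)]
axis tip/mid px [275.6 208.1] [275.7 225.7]
150 [222, 249] [42, 44, 50, 54, 56, 55, 57, 58, 57, 59, 55, 60, 58, 61, 62, 58, 59, 77, 94, 141, 157, 166, 166, 164, 167, 166, 163, 166, 160, 123]
154 [217, 243] [56, 56, 57, 56, 57, 54, 57, 58, 58, 58, 88, 133, 150, 163, 169, 169, 167, 166, 166, 166, 168, 171, 172, 171, 170, 165, 166, 165, 166, 164]
158 [212, 236] [58, 56, 90, 137, 155, 162, 165, 169, 172, 171, 166, 164, 163, 167, 162, 163, 169, 168, 169, 165, 163, 165, 169, 170, 169, 172, 172, 166, 168, 167]
162 [204, 229] [162, 159, 163, 162, 166, 171, 169, 166, 167, 
[... 1397 characters left out ...]
3, 111, 109]
198 [250, 270, 279, 280, 281, 303] [123, 101, 96, 68, 57, 44, 26, 21, 18, 11, 14, 8, 14, 14, 18, 13, 10, 2, 15, 13, 26, 37, 42, 46, 60, 62, 71, 89, 114, 146]
202 [251, 256, 295, 303] [16, 19, 21, 18, 20, 21, 15, 22, 20, 16, 19, 12, 18, 17, 17, 21, 20, 20, 19, 21, 20, 21, 19, 17, 17, 20, 22, 19, 19, 20]
206 [] [19, 22, 20, 20, 15, 19, 21, 21, 23, 22, 16, 17, 22, 14, 14, 18, 17, 19, 20, 16, 17, 19, 19, 16, 14, 19, 18, 18, 16, 16]
210 [] [18, 20, 19, 18, 17, 15, 22, 20, 18, 17, 14, 21, 19, 18, 25, 17, 19, 21, 19, 20, 20, 15, 17, 17, 19, 18, 18, 18, 19, 18]
214 [] [18, 20, 17, 14, 15, 19, 18, 15, 13, 19, 17, 19, 15, 18, 15, 21, 21, 19, 23, 11, 20, 21, 17, 16, 16, 20, 19, 17, 17, 18]
```

```bash
python3 off.py l1 274.5 199.5 .095 .684 .0475 51.8; python3 - <<'E'
from r import *
import pickle
# fit rim of left head (outer arc) in l1: compare predicted rim for several P
c=pickle.load(open('l1.pkl','rb'))[0]
im=cv2.imread('pics/l1.png'); hs=cv2.cvtColor(im,cv2.COLOR_BGR2HSV); br=(hs[...,0]>8)&(hs[...,0]<28)&(hs[...,1]>110)
for P in([.684,.0475,.095],[.686,.0455,.095],[.688,.0455,.095]):
    a=np.arange(0,360,45); Q=[proj('wrist',np.array(P)+n*.010+.026*(np.cos(t)*up+np.sin(t)*cy),c).round(0).tolist() for t in np.radians(a)]
    print(P,Q, proj('wrist',P,c).round(1))
for col in (255,262,285,290,296): print(col,[int(i) for i in np.where(br[165:215,col])[0][[0,-1]]+165])
E
```

```text
P [0.6812 0.0456 0.095 ] along x -0.0031729201376159513 lateral(left) 0.0010272868774056168
[0.684, 0.0475, 0.095] [[293.0, 192.0], [275.0, 178.0], [256.0, 178.0], [247.0, 191.0], [251.0, 209.0], [267.0, 223.0], [285.0, 224.0], [296.0, 212.0]] [275.6 196.3]
[0.686, 0.0455, 0.095] [[296.0, 193.0], [279.0, 178.0], [259.0, 178.0], [249.0, 191.0], [254.0, 210.0], [270.0, 223.0], [288.0, 224.0], [300.0, 212.0]] [278.6 196.6]
[0.688, 0.0455, 0.095] [[298.0, 191.0], [280.0, 177.0], [261.0, 177.0], [251.0, 190.0], [256.0, 208.0], [271.0, 222.0], [290.0, 223.0], [301.0, 211.0]] [280.2 195.3]
255 [179, 202]
262 [175, 199]
285 [175, 198]
290 [178, 199]
296 [183, 202]
```

```bash
python3 -m creep '-0.0006 0.0005 -0.008 0 0.02; 0 0 -0.008 0 0.02; 0 0 -0.004 0 0.02; 0 0 0 0 0.02'; python3 -m creep '0 0 -0.003 0 0.02;0 0 -0.003 0 0.02; 0 0 0 0 0.02'; python3 q.py
```

```text
time_s: 20.4
tool_pos: [0.6828, 0.0479, 0.217]
tool_rot: [-180.0, 0.1, 51.9]
force: [0.1, -0.3, -3.6]
grip_width: 0.0258
grasp_force: 55.0
time_s: 20.78
tool_pos: [0.6829, 0.0479, 0.2115]
tool_rot: [-180.0, 0.0, 51.9]
force: [-0.6, 0.4, -1.1]
grip_width: 0.0255
grasp_force: 55.0
torque [-0.12  0.08  0.  ] rot [-1.7998e+02  2.0000e-02  5.1900e+01] q7 -36.0
```

```bash
python3 -m creep '0 0 -0.002 0 0.02; 0 0 0 0 0.02'|grep -E 'force|pos'; python3 -m creep '0 0 -0.002 0 0.02; 0 0 0 0 0.02'|grep -E 'force|pos';python3 q.py; python3 c.py l2; python3 pr.py l2 .6829,.0479,.2075 166 206 | cut -c1-150
```

```text
tool_pos: [0.683, 0.0479, 0.2097]
force: [-0.2, -0.7, -1.2]
grasp_force: 55.0
tool_pos: [0.683, 0.048, 0.2076]
force: [-0.1, -0.4, -2.4]
grasp_force: 55.0
torque [-0.12  0.07  0.02] rot [-1.7999e+02  2.0000e-02  5.1900e+01] q7 -35.9
21.275 [0.683  0.048  0.2076] [-179.9877    0.0152   51.8972] [-27.9591  24.7417  30.0411  79.7824 -12.3309  78.7475 -35.9059]
cam [0.7316 0.1102 0.3698] fwd [-0.1782 -0.2278 -0.9573]
axis tip/mid px [275.8 208.1] [275.9 225.9]
166 [201, 227] [172, 178, 175, 177, 178, 184, 184, 181, 180, 177, 184, 185, 184, 182, 178, 179, 180, 179, 180, 181, 181, 182, 180, 178, 178, 180, 182,
170 [221] [174, 174, 172, 172, 174, 175, 178, 185, 182, 183, 179, 180, 180, 184, 187, 183, 180, 178, 178, 177, 174, 176, 184, 183, 179, 177, 179, 180,
174 [213] [177, 176, 176, 173, 175, 175, 176, 174, 176, 180, 183, 185, 180, 180, 182, 183, 186, 184, 181, 179, 180, 180, 177, 178, 182, 184, 183, 179,
178 [207, 270, 278] [177, 175, 179, 170, 164, 152, 149, 131, 117, 116, 112, 114, 115, 115, 116, 120, 123, 127, 139, 141, 160, 172, 178, 178, 176, 175,
182 [201, 258, 272, 284, 290] [102,
[... 161 characters left out ...]
 119, 112, 104, 101, 100, 98, 92, 70, 61, 63, 61, 63, 62, 56, 49, 65, 89, 99, 102, 102, 101, 100, 103, 10
190 [249, 272, 279, 299, 314, 315] [120, 121, 122, 122, 123, 114, 106, 100, 99, 100, 100, 97, 97, 100, 99, 99, 95, 71, 105, 121, 121, 118, 119, 123, 1
194 [249, 272, 279, 302] [122, 120, 119, 120, 120, 120, 106, 102, 99, 103, 102, 100, 94, 96, 95, 94, 96, 69, 107, 122, 121, 119, 123, 121, 119, 119, 1
198 [249, 269, 280, 305] [88, 82, 72, 62, 61, 46, 30, 27, 23, 17, 9, 16, 14, 15, 13, 13, 12, 14, 22, 19, 26, 40, 44, 52, 64, 67, 77, 96, 101, 116]
202 [249, 255, 295, 306] [20, 22, 24, 24, 22, 20, 19, 20, 17, 18, 22, 15, 20, 20, 21, 20, 22, 25, 19, 22, 19, 20, 20, 18, 24, 22, 22, 25, 22, 23]
```

The blade is inside the left slot with no contact force. Turn clockwise, raising slightly so the up-slope corner keeps its depth.

```bash
python3 -m creep '0 0 0.0012 -8 0.02; 0 0 0.001 -8 0.02; 0 0 0 0 0.02'|grep -E 'force|pos';python3 q.py; python3 -m creep '0 0 0.0009 -8 0.02; 0 0 0.0008 -8 0.02; 0 0 0 0 0.02'|grep -E 'force|pos'; python3 q.py
```

```text
tool_pos: [0.6821, 0.0491, 0.2095]
force: [-1.7, 1.0, -2.0]
grasp_force: 55.0
torque [0.36 0.85 0.02] rot [-1.7987e+02  8.0000e-02  3.6030e+01] q7 -51.0
tool_pos: [0.6824, 0.0487, 0.2113]
force: [-2.3, 1.6, -3.2]
grasp_force: 55.0
torque [0.41 1.03 0.06] rot [-1.7994e+02  9.0000e-02  2.0140e+01] q7 -66.0
```

```bash
python3 c.py l3; python3 ed.py l3 sl .687,.046,.095
```

```text
22.075 [0.6824 0.0487 0.2113] [-179.9364    0.0874   20.1424] [-31.7838  25.6049  35.6312  79.6358 -14.8618  79.5444 -65.98  ]
cam [0.7569 0.0756 0.3734] fwd [-0.2727 -0.0992 -0.957 ]
red [(5, np.float64(195.0)), (15, np.float64(195.0))]
60 [117, 141, 144, 265]
72 [105, 123, 148, 280]
84 [96, 108, 149, 290]
96 [87, 107, 152, 297]
108 [81, 116, 163, 304]
120 [76, 125, 168, 309]
132 [73, 135, 175, 207, 296, 311]
144 [68, 143]
156 [68, 150]
168 [68, 149]
180 [64, 138]
192 [63, 126]
204 [64, 117]
216 [65, 111]
228 [67, 105]
240 [77, 101]
252 [86, 96]
264 []
276 []
288 []
300 []
312 []
324 []
336 []
```

The left screw follows: the slot is now at about 35° and lags the blade as expected. Continue.

```bash
python3 -m creep '0 0 0.0006 -8 0.02; 0 0 0.0004 -8 0.02; 0 0 0.0002 -8 0.02; 0 0 0 0 0.02'|grep -E 'force|pos';python3 q.py; python3 -m creep '0 0 0 -6 0.02; 0 0 0 0 0.02'|grep -E 'force|pos'; python3 q.py; python3 c.py l4; python3 ed.py l4 sl .687,.046,.095 | head -14
```

```text
tool_pos: [0.6831, 0.0487, 0.2128]
force: [-2.4, 2.2, -2.0]
grasp_force: 55.0
torque [0.7  0.64 0.  ] rot [-1.7997e+02  1.0000e-02 -3.8300e+00] q7 -88.5
tool_pos: [0.6836, 0.0483, 0.2132]
force: [-0.2, 2.5, -3.8]
grasp_force: 55.0
torque [0.73 0.31 0.08] rot [-1.7997e+02 -7.0000e-02 -9.8200e+00] q7 -94.1
22.875 [0.6836 0.0483 0.2132] [-179.9745   -0.0675   -9.815 ] [-35.3232  26.7413  41.1071  79.6188 -17.4991  79.9939 -94.0969]
cam [0.7612 0.0342 0.3754] fwd [-0.2832  0.0495 -0.9578]
red [(5, np.float64(206.0)), (15, np.float64(206.0))]
60 [125, 156, 205, 280]
72 [113, 157, 206, 293]
84 [102, 160, 208, 303]
96 [96, 162, 209, 309]
108 [91, 165, 209, 316]
120 [80, 167, 211, 320]
132 [78, 168, 213, 323]
144 [76, 133, 222, 226, 230, 325]
156 [75, 112, 113, 115, 260, 326]
168 [74, 96, 275, 326]
180 [288, 326]
192 [84, 85, 304, 323]
204 [314, 324]
```

```bash
for i in 1; do python3 -m creep '0 0 0 -6 0.02; 0 0 0 0 0.02'|grep -E 'force|pos'; python3 q.py; python3 -m creep '0 0 0 -4 0.02; 0 0 0 0 0.02'|grep -E 'force|pos'; python3 q.py; done; python3 c.py l5; python3 ed.py l5 sl .687,.046,.095 | head -10
```

```text
tool_pos: [0.6836, 0.048, 0.2131]
force: [-0.5, 2.0, -2.7]
grasp_force: 55.0
torque [0.7  0.03 0.08] rot [-1.7999e+02 -7.0000e-02 -1.5880e+01] q7 -99.7
tool_pos: [0.6837, 0.0479, 0.2132]
force: [1.3, 2.9, -2.3]
grasp_force: 55.0
torque [ 0.71 -0.13  0.03] rot [-1.7998e+02 -8.0000e-02 -1.9880e+01] q7 -103.5
23.425 [0.6837 0.0479 0.2132] [-179.9831   -0.0793  -19.8815] [ -36.5107   27.2136   43.0079   79.6615  -18.4495   80.1669 -103.4814]
cam [0.7577 0.0204 0.3755] fwd [-0.2701  0.0982 -0.9578]
red [(5, np.float64(210.0)), (15, np.float64(209.0))]
60 [130, 176, 226, 282]
72 [117, 176, 226, 297]
84 [108, 177, 225, 307]
96 [100, 176, 226, 315]
108 [90, 177, 225, 320]
120 [88, 178, 225, 323]
132 [85, 137, 165, 171, 226, 327]
144 [83, 103, 225, 328]
156 [243, 330]
```

```bash
python3 -m creep '0 0 0 -3 0.02; 0 0 0 0 0.02'|grep -E 'force|pos'; python3 q.py; python3 -m creep '0 0 0 -3 0.02; 0 0 0 0 0.02'|grep -E 'force|pos'; python3 q.py; python3 c.py l6; python3 ed.py l6 sl .687,.046,.095 | head -10
```

```text
tool_pos: [0.6835, 0.0478, 0.2132]
force: [0.9, 1.4, -2.4]
grasp_force: 55.0
torque [ 0.63 -0.27  0.04] rot [-1.7999e+02 -6.0000e-02 -2.2950e+01] q7 -106.3
tool_pos: [0.6837, 0.0484, 0.2133]
force: [2.4, 3.5, -1.6]
grasp_force: 55.0
torque [ 0.95 -0.5   0.07] rot [-1.7994e+02 -6.0000e-02 -2.5940e+01] q7 -109.1
23.975 [0.6837 0.0484 0.2133] [-179.9397   -0.0625  -25.9354] [ -37.2442   27.5154   44.1504   79.6808  -19.0868   80.2932 -109.1407]
cam [0.7544 0.013  0.3755] fwd [-0.2581  0.127  -0.9577]
red [(5, np.float64(212.0)), (15, np.float64(210.0))]
60 [133, 183, 234, 284]
72 [120, 182, 232, 298]
84 [111, 182, 231, 308]
96 [98, 182, 232, 316]
108 [94, 182, 231, 321]
120 [90, 181, 229, 325]
132 [88, 112, 229, 328]
144 [229, 330]
156 [234, 331]
```

```bash
python3 -m creep '0 0 0 -3 0.02; 0 0 0 0 0.02'|grep -E 'force|pos'; python3 q.py; python3 -m creep '0 0 0 -2 0.02; 0 0 0 0 0.02'|grep -E 'force|pos'; python3 q.py; python3 c.py l7; python3 ed.py l7 sl .687,.046,.095 | head -10
```

```text
tool_pos: [0.6838, 0.049, 0.2133]
force: [3.2, 3.8, -1.1]
grasp_force: 55.0
torque [ 1.32 -0.78  0.08] rot [-1.7989e+02 -5.0000e-02 -2.8940e+01] q7 -112.0
tool_pos: [0.6839, 0.0493, 0.2134]
force: [2.3, 5.0, -2.4]
grasp_force: 55.0
torque [ 1.55 -0.87  0.09] rot [-1.7986e+02 -4.0000e-02 -3.0930e+01] q7 -113.8
24.525 [0.6839 0.0493 0.2134] [-179.8587   -0.0391  -30.93  ] [ -37.8572   27.7785   45.0847   79.6863  -19.6659   80.39   -113.8227]
cam [0.7513 0.0077 0.3756] fwd [-0.2456  0.1504 -0.9576]
red [(5, np.float64(213.0)), (15, np.float64(213.0))]
60 [135, 185, 234, 286]
72 [122, 184, 232, 299]
84 [113, 183, 231, 308]
96 [100, 183, 231, 316]
108 [95, 183, 231, 322]
120 [93, 114, 119, 122, 127, 132, 152, 183, 230, 326]
132 [230, 330]
144 [230, 332]
156 [227, 332]
```

The slot angle stopped changing while the load rose, so the left screw is at its stop. Relax by +20°, lift, and verify while moving toward the right screw.

```bash
python3 -m creep '0 0 0 7 0.02; 0 0 0 7 0.02; 0 0 0 6 0.02; 0 0 0 0 0.02; 0 0 0.015 0 0.02; 0 0 0.025 0 0.02; 0 0 0.03 0 0.02; 0 0 0 0 0.02' | grep -E 'force|pos|time'; python3 -m creep '0 0 0 0 0.02; 0 0 0 0 0.02' >/dev/null; python3 c.py l8 screw_left_slot screw_deck_slot screw_right_slot; python3 ed.py l8 sl .687,.046,.095
```

```text
time_s: 25.58
tool_pos: [0.6846, 0.0469, 0.2866]
force: [-0.1, -0.5, -2.5]
grasp_force: 55.0
25.825 [0.6824 0.048  0.2813] [179.9476   0.1466 -11.1156] [-35.076   25.461   42.0726  73.4427 -16.726   87.3668 -96.1739]
cam [0.7603 0.0323 0.4433] fwd [-0.2858  0.0553 -0.9567]
screw_left_slot [([277.6, 185.7], 0.69)]
screw_deck_slot [([345.0, 253.3], 0.75)]
screw_right_slot [([426.9, 173.7], 0.59)]
red [(5, np.float64(206.0)), (15, np.float64(206.0))]
60 [130, 179, 230, 277]
72 [115, 180, 230, 291]
84 [106, 180, 230, 300]
96 [96, 179, 230, 310]
108 [91, 179, 230, 317]
120 [87, 179, 230, 319]
132 [84, 178, 229, 323]
144 [82, 179, 229, 325]
156 [81, 178, 228, 326]
168 [80, 179, 228, 328]
180 [80, 178, 228, 326]
192 [82, 177, 229, 325]
204 [84, 177, 228, 321]
216 [85, 176, 228, 318]
228 [85, 176, 228, 318]
240 [85, 175, 228, 318]
252 [86, 174, 228, 319]
264 [86, 172, 228, 318]
276 [87, 123, 228, 318]
288 [88, 90, 259, 294, 301, 308, 309, 310, 311, 317]
300 [277, 289]
312 []
324 []
336 []
```

The left slot lies within about 1° of its marks. Now to the right screw.

```bash
python3 -m creep '-0.0035 -0.032 0 10.3 0.02; -0.0035 -0.032 0 10.3 0.02; -0.0035 -0.032 0 10.3 0.02; -0.0035 -0.032 0 10.3 0.02; -0.0035 -0.032 0 10.2 0.02; 0 0 -0.02 0 0.02; 0 0 -0.024 0 0.02; 0 0 0 0 0.02' >/dev/null && python3 -m creep '0 0 0 0 0.02; 0 0 0 0 0.02; 0 0 0 0 0.02' && python3 c.py r1 screw_right_slot key
python3 pr.py r1 $(python3 -c "
from cell import get_obs;p=get_obs()['tool_pos'];print('%.4f,%.4f,%.4f'%tuple(p))") 170 206
python3 - <<'E'
from r import *
import pickle
c=pickle.load(open('r1.pkl','rb'))[0]
for P in([.668,-.1127,.095],):
    Q=[proj('wrist',np.array(P)+n*.010+.026*(np.cos(t)*up+np.sin(t)*cy),c).round(0).tolist() for t in np.radians(np.arange(0,360,45))]
    print(P,Q, proj('wrist',P,c).round(1), 'mouth',proj('wrist',np.array(P)+.01*n,c).round(1))
E
```

```text
time_s: 27.4
tool_pos: [0.666, -0.112, 0.2398]
tool_rot: [179.9, -0.1, 40.3]
force: [-0.9, 0.1, -2.7]
grip_width: 0.0255
grasp_force: 55.0
27.4 [ 0.666  -0.112   0.2398] [179.9368  -0.0581  40.2972] [-18.507   23.4829  35.5724  78.888  -13.5562  81.794  -32.9955]
cam [ 0.7259 -0.061   0.4021] fwd [-0.2186 -0.1874 -0.9576]
screw_right_slot [([274.4, 197.5], 0.81)]
key [([275.3, 207.5], 0.83)]
axis tip/mid px [275.4 208.4] [275.4 226. ]
170 [] [178, 176, 176, 171, 171, 172, 172, 172, 168, 172, 173, 168, 170, 174, 178, 176, 173, 177, 177, 172, 171, 173, 172, 175, 176, 175, 178, 176, 176, 173]
174 [266, 272] [162, 153, 138, 124, 119, 118, 114, 117, 118, 122, 116, 120, 125, 134, 132, 151, 169, 175, 177, 177, 176, 174, 174, 169, 170, 171, 178, 178, 178, 179]
178 [255, 268, 279, 284] [100, 103, 99, 105, 103, 96, 87, 62, 53, 51, 51, 53, 53, 53, 52, 51, 54, 61, 89, 105, 107, 109, 124, 130, 154, 174, 173, 172, 170, 173]
182 [250, 268, 276, 290] [116, 115, 108, 96, 94, 91, 85, 61, 53, 49, 53, 52, 48, 49, 52, 74, 96, 101, 101, 103, 103, 102, 101, 94, 91, 105, 110, 107, 117, 140]
186 [247, 268, 2
[... 249 characters left out ...]
117, 115, 118, 116, 116, 117, 114, 112, 111, 105, 96, 91]
194 [247, 268, 278, 299] [114, 117, 116, 104, 93, 93, 93, 67, 50, 51, 65, 86, 92, 91, 90, 91, 91, 108, 112, 115, 117, 118, 115, 116, 116, 115, 116, 102, 97, 102]
198 [247, 268, 281, 300] [84, 78, 70, 53, 46, 35, 28, 22, 14, 9, 12, 10, 14, 16, 19, 14, 14, 11, 14, 22, 25, 39, 41, 51, 61, 66, 90, 133, 145, 169]
202 [248, 256, 295, 300] [19, 21, 22, 20, 17, 19, 18, 18, 24, 19, 19, 22, 18, 21, 20, 21, 20, 23, 20, 21, 23, 21, 14, 23, 23, 25, 20, 23, 21, 23]
[0.668, -0.1127, 0.095] [[292.0, 188.0], [272.0, 177.0], [254.0, 180.0], [248.0, 196.0], [257.0, 212.0], [274.0, 222.0], [292.0, 220.0], [300.0, 206.0]] [277.4 194.9] mouth [273.5 200.8]
```

```bash
python3 -m creep '-0.0015 0.0018 -0.008 0 0.02; 0 0 -0.008 0 0.02; 0 0 0 0 0.02; 0 0 0 0 0.02'; python3 c.py r2; python3 pr.py r2 .6645,-.1102,.2238 174 199|cut -c1-190
```

```text
time_s: 28.05
tool_pos: [0.6641, -0.1103, 0.2228]
tool_rot: [180.0, 0.0, 40.3]
force: [0.6, 1.2, -1.6]
grip_width: 0.0257
grasp_force: 55.0
28.05 [ 0.6641 -0.1103  0.2228] [179.9977   0.0117  40.2947] [-18.7314  23.6678  35.3876  80.5978 -13.6418  80.0276 -32.9811]
cam [ 0.7242 -0.0592  0.385 ] fwd [-0.2201 -0.1873 -0.9573]
axis tip/mid px [275.9 208. ] [276.  225.8]
174 [] [174, 174, 174, 175, 174, 173, 171, 170, 171, 169, 165, 172, 170, 172, 174, 169, 168, 173, 177, 177, 176, 172, 177, 173, 173, 168, 171, 173, 174, 178]
178 [264, 280] [176, 151, 131, 122, 114, 108, 101, 101, 104, 98, 95, 103, 111, 107, 103, 110, 107, 115, 119, 130, 135, 153, 173, 176, 174, 173, 174, 171, 170, 167]
182 [256, 271, 282, 289] [106, 102, 102, 103, 105, 102, 101, 96, 92, 76, 58, 52, 51, 51, 51, 48, 48, 49, 52, 54, 52, 74, 99, 106, 103, 104, 114, 118, 134, 158]
186 [251, 271, 280, 294] [116, 114, 114, 120, 116, 101, 93, 89, 94, 78, 55, 57, 59, 60, 61, 60, 58, 50, 66, 90, 99, 104, 100, 101, 101, 101, 103, 96, 91, 106]
190 [248, 271, 278, 298] [115, 115, 117, 117, 115, 104, 93, 92, 91, 74, 70, 87, 96, 93, 95, 93, 94, 100, 111, 112, 116, 116, 116, 115, 111, 95, 97, 100, 100, 104]
194 [248, 271, 278, 301] [116, 116, 116, 119, 117, 108, 95, 90, 91, 80, 71, 86, 90, 94, 91, 91, 93, 102, 111, 116, 116, 113, 114, 113, 115, 116, 114, 113, 115, 112]
198 [249, 269, 281, 303] [84, 79, 71, 57, 58, 45, 29, 26, 22, 13, 11, 10, 14, 18, 14, 14, 16, 15, 20, 22, 33, 43, 39, 50, 61, 65, 75, 90, 96, 111]
```

```bash
python3 -m creep '0 0 -0.004 0 0.02; 0 0 -0.003 0 0.02; 0 0 0 0 0.02'|grep -E 'force|pos'; python3 -m creep '0 0 -0.003 0 0.02; 0 0 0 0 0.02'|grep -E 'force|pos'; python3 -m creep '0 0 -0.003 0 0.02; 0 0 0 0 0.02'|grep -E 'force|pos'; python3 q.py
```

```text
tool_pos: [0.6639, -0.1102, 0.2155]
force: [0.5, -0.7, -1.7]
grasp_force: 55.0
tool_pos: [0.6639, -0.1102, 0.2126]
force: [-0.2, -0.1, -2.0]
grasp_force: 55.0
tool_pos: [0.6639, -0.1102, 0.2096]
force: [0.2, -0.2, -1.6]
grasp_force: 55.0
torque [-0.09  0.11  0.01] rot [-1.7998e+02  2.0000e-02  4.0300e+01] q7 -32.8
```

```bash
python3 -m creep '0 0 0.001 -8 0.02; 0 0 0.0008 -8 0.02; 0 0 0.0007 -8 0.02; 0 0 0 0 0.02'|grep -E 'force|pos';python3 q.py; python3 -m creep '0 0 0.0005 -8 0.02; 0 0 0.0003 -8 0.02; 0 0 0.0001 -8 0.02; 0 0 0 0 0.02'|grep -E 'force|pos'; python3 q.py; python3 c.py r3; python3 ed.py r3 sr .668,-.1127,.095 | head -12
```

```text
tool_pos: [0.6636, -0.109, 0.2119]
force: [-1.9, 1.6, -2.5]
grasp_force: 55.0
torque [0.47 0.58 0.02] rot [-1.799e+02  8.000e-02  1.644e+01] q7 -55.4
tool_pos: [0.6643, -0.1093, 0.2132]
force: [-0.4, 2.1, -2.5]
grasp_force: 55.0
torque [0.62 0.26 0.08] rot [-1.7996e+02  1.0000e-02 -7.4500e+00] q7 -77.8
29.975 [ 0.6643 -0.1093  0.2132] [-179.9566    0.013    -7.4486] [-24.526   25.842   43.9057  81.5918 -17.9336  79.706  -77.7573]
cam [ 0.7426 -0.1202  0.3753] fwd [-0.2863  0.0382 -0.9574]
red [(5, np.float64(205.0)), (15, np.float64(204.0)), (25, np.float64(205.0))]
60 [146, 190, 194, 257]
72 [128, 149, 196, 280]
84 [114, 150, 198, 292]
96 [105, 152, 200, 301]
108 [96, 155, 200, 310]
120 [91, 158, 201, 315]
132 [86, 161, 204, 320]
144 [76, 158, 212, 323]
156 [74, 118, 253, 325]
168 [73, 103, 270, 326]
180 [72, 84, 285, 327]
```

```bash
python3 -m creep '0 0 0 -6 0.02; 0 0 0 -5 0.02; 0 0 0 0 0.02'|grep -E 'force|pos'; python3 q.py; python3 -m creep '0 0 0 -5 0.02; 0 0 0 0 0.02'|grep -E 'force|pos'; python3 q.py; python3 c.py r4; python3 ed.py r4 sr .668,-.1127,.095 | head -9;  python3 -m creep '0 0 0 -4 0.02; 0 0 0 0 0.02'|grep -E 'force|pos'; python3 q.py; python3 c.py r5; python3 ed.py r5 sr .668,-.1127,.095 | head -9
```

```text
tool_pos: [0.6645, -0.1099, 0.2134]
force: [0.5, 2.3, -3.1]
grasp_force: 55.0
torque [ 0.67 -0.06  0.03] rot [-1.7998e+02 -4.0000e-02 -1.8470e+01] q7 -88.0
tool_pos: [0.6645, -0.1101, 0.2135]
force: [1.3, 2.5, -2.4]
grasp_force: 55.0
torque [ 0.62 -0.18  0.05] rot [-1.7998e+02 -5.0000e-02 -2.3480e+01] q7 -92.6
30.65 [ 0.6645 -0.1101  0.2135] [-179.9809   -0.0463  -23.477 ] [-26.4205  26.6689  46.9692  81.6391 -19.4755  79.9856 -92.6464]
cam [ 0.7368 -0.1423  0.3758] fwd [-0.2638  0.1152 -0.9577]
red [(5, np.float64(210.0)), (15, np.float64(210.0)), (25, np.float64(211.0))]
60 [152, 262]
72 [133, 177, 228, 283]
84 [120, 178, 228, 295]
96 [112, 178, 229, 305]
108 [103, 178, 226, 316]
120 [92, 177, 225, 320]
132 [88, 123, 128, 134, 166, 176, 225, 325]
144 [90, 93, 225, 328]
tool_pos: [0.6645, -0.11, 0.2136]
force: [1.1, 2.7, -2.9]
grasp_force: 55.0
torque [ 0.76 -0.34  0.15] rot [-1.7997e+02 -4.0000e-02 -2.7510e+01] q7 -96.4
30.95 [ 0.6645 -0.11    0.2136] [-179.9664   -0.0449  -27.5138] [-26.9097  26.8982  47.7525  81.6527 -19.9014  80.0777 -96.3952]
cam [ 0.7344 -0.1473  0.3758] fwd [-0.2549  0.1338 -0.9577]
red [(5, np.float64(212.0)), (15, np.float64(212.0)), (25, np.float64(212.0))]
60 [156, 263]
72 [137, 183, 234, 283]
84 [121, 182, 233, 296]
96 [112, 182, 233, 307]
108 [102, 182, 231, 315]
120 [94, 182, 230, 322]
132 [93, 102, 104, 108, 229, 326]
144 [229, 328]
```

Near the stop. Push a little further to confirm, as on the left.

```bash
python3 -m creep '0 0 0 -3 0.02; 0 0 0 0 0.02'|grep -E 'force|pos'; python3 q.py; python3 -m creep '0 0 0 -3 0.02; 0 0 0 0 0.02'|grep -E 'force|pos'; python3 q.py; python3 c.py r6; python3 ed.py r6 sr .668,-.1127,.095 | head -8
```

```text
tool_pos: [0.6647, -0.1094, 0.2136]
force: [1.8, 2.8, -2.4]
grasp_force: 55.0
torque [ 1.17 -0.58  0.1 ] rot [-1.7992e+02 -4.0000e-02 -3.0520e+01] q7 -99.2
tool_pos: [0.6651, -0.1088, 0.2137]
force: [2.4, 4.3, -2.5]
grasp_force: 55.0
torque [ 1.45 -0.76  0.08] rot [-1.7986e+02 -4.0000e-02 -3.3500e+01] q7 -102.0
31.5 [ 0.6651 -0.1088  0.2137] [-179.8634   -0.0351  -33.5041] [ -27.6599   27.2578   48.8971   81.6564  -20.6243   80.2128 -101.9923]
cam [ 0.7305 -0.1535  0.3759] fwd [-0.2388  0.1612 -0.9576]
red [(5, np.float64(214.0)), (15, np.float64(213.0)), (25, np.float64(213.0)), (35, np.float64(213.0))]
60 [158, 263]
72 [139, 184, 235, 283]
84 [124, 184, 234, 298]
96 [114, 183, 233, 308]
108 [106, 183, 232, 316]
120 [97, 99, 158, 183, 230, 323]
132 [229, 327]
```

```bash
python3 -m creep '0 0 0 8 0.02; 0 0 0 8 0.02; 0 0 0 6 0.02; 0 0 0 0 0.02; 0 0 0.015 0 0.02; 0 0 0.025 0 0.02; 0 0 0.03 0 0.02; 0 0 0 0 0.02' | grep -E 'force|pos|time'; python3 -m creep '0 0 0 0 0.02; 0 0 0 0 0.02; 0 0 0 0 0.02' >/dev/null; python3 c.py r7 screw_left_slot screw_deck_slot screw_right_slot; python3 ed.py r7 sr .668,-.1127,.095|awk 'NR%2'; echo L; python3 ed.py r7 sl .687,.046,.095|awk 'NR%3==1'; echo D;  python3 ed.py r7 sd .578,-.0205,.064|awk 'NR%3==1'
```

```text
time_s: 32.55
tool_pos: [0.6654, -0.1116, 0.2869]
force: [-0.3, -0.3, -2.0]
grasp_force: 55.0
32.925 [ 0.6637 -0.1101  0.2822] [179.9797   0.1038 -11.7065] [-24.681   24.5757  45.4975  75.4053 -17.2465  87.0648 -82.6659]
cam [ 0.7413 -0.1267  0.4442] fwd [-0.2844  0.0587 -0.9569]
screw_left_slot [([132.2, 193.2], 0.94)]
screw_deck_slot [([218.6, 261.4], 0.56)]
screw_right_slot [([275.7, 183.7], 0.84)]
red [(5, np.float64(206.0)), (15, np.float64(207.0)), (25, np.float64(206.0)), (35, np.float64(211.0))]
72 [133, 180, 230, 274]
96 [108, 180, 230, 300]
120 [92, 179, 230, 317]
144 [84, 179, 230, 323]
168 [81, 179, 230, 327]
192 [80, 176, 229, 327]
216 [84, 173, 229, 324]
240 [86, 171, 229, 320]
264 [85, 167, 229, 320]
288 [253, 319]
312 [286, 291]
336 []
L
red [(5, np.float64(238.0)), (15, np.float64(238.0)), (345, np.float64(235.0)), (355, np.float64(234.0)), (365, np.float64(234.0)), (375, np.float64(234.0))]
84 [132, 202, 233, 334]
120 [99, 202, 227]
156 [83, 202, 225]
192 [83, 202, 225]
228 [82, 201, 225]
264 [82, 200, 224, 328]
300 [109, 189, 224, 297]
336 [227, 237, 238, 239, 240, 251]
D
red [(5, np.float64(216.0)), (15, np.float64(213.0)), (25, np.float64(215.0)), (35, np.float64(217.0))]
84 [128, 185, 229, 298]
120 [95, 185, 227, 308]
156 [87, 184, 228, 294]
192 [227, 281]
228 [226, 256]
264 [178, 183]
300 [129, 180]
336 [111, 183]
```

All three slots are parallel to their marks. Return the key to the rack.

```bash
python3 -m creep '-0.042 -0.034 0 1 0.02; -0.042 -0.034 0 1 0.02; -0.042 -0.034 0 1 0.02; -0.042 -0.034 0 1 0.02; -0.042 -0.034 0 1 0.02; -0.04 -0.034 0 0.7 0.02; 0 0 0 0 0.02; 0 0 0 0 0.02' >/dev/null; python3 -m creep '0 0 -0.03 0 0.02; 0 0 -0.03 0 0.02; 0 0 0 0 0.02; 0 0 0 0 0.02; 0 0 0 0 0.02; 0 0 0 0 0.02'; python3 c.py h1 rack_hole0 rack_hole2 rack key hex_driver
```

```text
time_s: 34.88
tool_pos: [0.4146, -0.3145, 0.2242]
tool_rot: [180.0, -0.1, -6.0]
force: [1.1, 0.0, -2.5]
grip_width: 0.0257
grasp_force: 55.0
34.875 [ 0.4146 -0.3145  0.2242] [179.9732  -0.0805  -5.9939] [-19.0713   1.9817  55.1674 102.9069  -1.6949  75.8837 -59.5028]
cam [ 0.493  -0.3232  0.3865] fwd [-0.2857  0.0296 -0.9579]
rack_hole0 [([273.8, 197.7], 0.98)]
rack_hole2 [([273.8, 197.7], 0.98)]
rack [([271.6, 133.3], 0.72)]
key [([274.6, 208.9], 0.74)]
hex_driver [([276.4, 77.4], 0.93)]
```

```bash
python3 off.py h1 273.8 197.7 .08 .4146 -.3145 -6;  python3 -m creep '0 0 -0.03 0 0.02; 0 0 -0.01 0 0.02; 0 0 -0.01 0 0.02; 0 0 -0.01 0 0.02; 0 0 0 0 0.02'|grep -E 'force|pos'; python3 q.py
```

```text
P [ 0.4137 -0.3131  0.08  ] along x -0.0010769412673693605 lateral(left) 0.0013035360357698683
tool_pos: [0.4138, -0.3141, 0.1628]
force: [-0.4, 0.3, -2.8]
grasp_force: 55.0
torque [-0.04  0.11  0.02] rot [-1.80e+02  7.00e-02 -6.01e+00] q7 -56.3
```

Well centred, and the tip is now about 20 mm into the slot with no contact. Continue down until the guard rests.

```bash
python3 -m creep '0 0.0007 -0.012 0 0.02; 0 0 -0.012 0 0.02; 0 0 -0.012 0 0.02; 0 0 -0.006 0 0.02; 0 0 0 0 0.02'|grep -E 'force|pos';  python3 -m creep '0 0 -0.003 0 0.02; 0 0 0 0 0.02'|grep -E 'force|pos'; python3 -m creep '0 0 -0.003 0 0.02; 0 0 0 0 0.02'|grep -E 'force|pos'
```

```text
tool_pos: [0.4137, -0.3135, 0.1207]
force: [-0.0, -0.3, -2.2]
grasp_force: 55.0
tool_pos: [0.4142, -0.3136, 0.1184]
force: [-0.1, 0.8, -2.4]
grasp_force: 55.0
tool_pos: [0.414, -0.3135, 0.1152]
force: [-0.7, 0.1, -1.8]
grasp_force: 55.0
```

```bash
python3 -m creep '0 0 -0.002 0 0.02; 0 0 0 0 0.02'|grep -E 'force|pos'; python3 -m creep '0 0 -0.002 0 0.02; 0 0 0 0 0.02'|grep -E 'force|pos';python3 q.py
```

```text
tool_pos: [0.4142, -0.3137, 0.114]
force: [-2.6, 2.0, 4.5]
grasp_force: 55.0
tool_pos: [0.4143, -0.3137, 0.1139]
force: [-8.0, 6.3, 21.6]
grasp_force: 55.0
torque [1.11 1.78 0.02] rot [-1.7989e+02 -1.0000e-02 -6.0200e+00] q7 -52.9
```

The guard rests at TCP z 0.114, exactly as predicted. Release the preload, open, and rise.

```bash
python3 -m creep '0 0 0.003 0 0.02; 0 0 0 0 0.02; 0 0 0 0 0.03; 0 0 0 0 0.045; 0 0 0 0 0.06; 0 0 0 0 0.07; 0 0 0 0 0.07; 0 0 0 0 0.07'|grep -E 'force|pos|width'; python3 -m creep '0 0 0.02 0 0.07; 0 0 0.04 0 0.07; 0 0 0.05 0 0.07; 0 0 0.05 0 0.07; 0.04 0 0.03 0 0.07; 0.05 0 0 0 0.07; 0.04 0 0 0 0.07; 0 0 0 0 0.07'|grep -E 'force|pos|width|time'; python3 -m creep '0 0 0 0 0.07; 0 0 0 0 0.07' >/dev/null; python3 c.py h2 key hex_driver rack; python3 - <<'E'
from h import *
import pickle
np.set_printoptions(precision=4,suppress=True)
c,D=pickle.load(open('h2.pkl','rb'))
for k,zz in(('key',.01),('hex_driver',.01),('rack',0)):
    print(k,[atz(ray('wrist',a,c),zz) for a,p in D[k]])
im=cv2.imread('pics/h2.png'); g=cv2.cvtColor(im,cv2.COLOR_BGR2GRAY)
# guard outlines at z=.086 : dark fraction inside predicted discs, and just outside
for n,x,y in(('key',.414,-.3147),('hex',.5239,-.3268)):
    for rr in(.026,.031):
        pts=[proj('wrist',[x+rr*np.cos(t),y+rr*np.sin(t),.086],c) for t in np.linspace(0,2*np.pi,16,endpoint=False)]
        print(n,rr,[int(g[int(round(v)),int(round(u))]) if 0<=v<420 and 0<=u<560 else -1 for u,v in pts])
snap('top')
for r in finder.tip_of('key','top'): print('top key',r['xy'],r['p'],proj('top',[.414,-.3147,.01]))
E
```

```text
tool_pos: [0.4141, -0.3136, 0.1143]
force: [1.1, -0.6, 0.5]
grip_width: 0.0681
grasp_force: 0.0
time_s: 39.42
tool_pos: [0.5471, -0.3116, 0.3021]
force: [0.4, 0.3, -0.3]
grip_width: 0.07
grasp_force: 0.0
39.675 [ 0.5428 -0.3144  0.3049] [-179.9739   -0.0464   -6.1075] [-14.5186  19.8599  55.7775  80.7094 -16.3731  87.8721 -55.882 ]
cam [ 0.6213 -0.3234  0.4672] fwd [-0.2861  0.0311 -0.9577]
key [([280.7, 253.0], 0.77), ([263.1, 331.5], 0.6)]
hex_driver [([285.8, 184.1], 0.69)]
rack [([285.5, 220.6], 0.76)]
key [array([ 0.4171, -0.3086,  0.01  ]), array([ 0.284 , -0.2665,  0.01  ])]
hex_driver [array([ 0.5204, -0.3264,  0.01  ])]
rack [array([ 0.4636, -0.3206,  0.    ])]
key 0.026 [25, 20, 12, 15, 12, 18, 38, 49, 47, 41, 33, 65, 38, 19, 24, 21]
key 0.031 [53, 48, 77, 76, 120, 87, 49, 50, 54, 46, 39, 118, 120, 119, 110, 96]
hex 0.026 [16, 18, 18, 19, 18, 27, 24, 139, 140, 142, 28, 30, 33, 27, 32, 33]
hex 0.031 [87, 82, 83, 82, 129, 116, 123, 138, 138, 141, 119, 117, 114, 113, 131, 119]
```

The key's guard sits at its original place on the rack top, with dark pixels inside the predicted outline and wood outside it. The gripper is clear and touching nothing. Hand in.

```bash
python3 -c "
from cell import ticket; print(ticket.sign_off())"
```

```text
the job is handed in; nothing more can be done
None
```

All three screws are turned clockwise to their stops, with each slot within about 1° of its red marks. The key stands home in its rack slot, released, and the job was handed in at about 40 s of the 72 s allowed; no verdict came back.

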